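# Line up a window cell in the light checker

### The job

First swing the light checker's turntable by its upright post so that its channel lines up with the loading lane, slide the window cell that waits in the lane along it and fully home against the channel's end stop, then turn the turntable until that cell's two clear glass faces (not its ribbed ones) look squarely at the lamp and the detector. Last, push the lamp's shutter tab fully aside to open the shutter. Keep the cells upright and do not lift them, leave the other cell on its parking pad and the things around undisturbed.

Things in the scene. Friction and masses are not known exactly. Their poses are not given: they have to be found in the camera images.
- fixture: the light checker, fixed, low dark deck 8 mm thick. Origin on the turntable's axis at z = 0. The loading lane (floor top at 17 mm, low walls with tops at 27 mm, 62 mm apart inside) runs along own y from 0.065 to 0.199, centred on x = 0, open at both ends; the cell goes towards own -y. The beam crosses the axis 55 mm up, at 45 degrees, towards own (+x, +y).
- lamp: lamp housing, fixed to the fixture, top at 84 mm; its origin is on the turntable's axis and its x axis is the light path: lamp housing from x = +0.097 to +0.172, 56 mm wide, detector housing (78 mm tall, with a short lens tube) from x = -0.167 to -0.092.
- turntable (a joint): angle of the turntable, rad: 0 = channel in line with the loading lane, positive anticlockwise from above, range -1 to 1, no detents, stays where left (light friction, about 1 N at the post). At +0.785 the cell faces that looked across the lane look along the beam; at -0.785 those that looked along the lane do.
- seat (a point): where the centre of a cell is when fully home in the turntable's channel: 53 mm above the bench, 1 mm from the axis. Disc 124 mm across, top 16 mm above the bench (1 mm below the lane floor); channel 59 mm wide between rails with tops at 26 mm, mouth flared, end stop at the far end.
- lever_post (a point): a point on the upright round steel post (14 mm thick, top 80 mm above the bench) by which the turntable is turned; 65 mm above the bench, 105 mm from the turntable's axis. With the turntable at 0 it lies towards the fixture's own (+x, -y) at 45 degrees; it goes round with the turntable.
- shutter (a joint): travel of the lamp's shutter in m: 0 closed, 0.036 fully open (end stop); friction about 1 N, stays where it is left. It opens towards the lamp's own -y.
- shutter_tab (a point): centre of the black tab on top of the shutter, 14 mm (along the lamp's x) x 16 mm (along the lamp's y) x 28 mm tall, from 88 to 116 mm above the bench; it can be pushed along the lamp's own -y.
- cell_a_center (a point): square metal window cell, 56 x 56 x 75 mm tall, 180 g, loose. Point: its centre, 37.5 mm above its underside. The two clear glass faces look along its own +x and -x; those on own +y and -y are solid with dark ribs; a dark line on the lid runs from clear face to clear face. One of the two alike cells is in the lane, the other parked; if this one is in the lane, its clear faces look across the lane.
- cell_b_center (a point): square metal window cell, 56 x 56 x 75 mm tall, 180 g, loose. Point: its centre, 37.5 mm above its underside. The two clear glass faces look along its own +x and -x; those on own +y and -y are solid with dark ribs; a dark line on the lid runs from clear face to clear face. One of the two alike cells is in the lane, the other parked; if this one is in the lane, its clear faces look along the lane.
- park (a point): centre of the parking pad beside the lane (rubber floor, low rim), on the pad's surface 17 mm above the bench; one cell stands there and stays.
- brass_box_center (a point): bystander, to be left alone: round flat brass-coloured tin, 45 mm across, height 23 mm; point: its centre
- loupe_1_center (a point): bystander, to be left alone: dark round eye loupe, 30 mm across, height 31 mm; point: its centre
- parts_cup_1_center (a point): bystander, to be left alone: round shallow white dish, 68 mm across, height 12 mm; point: its centre
- oil_bottle_center (a point): bystander, to be left alone: brown bottle with a black cap, 44 mm across, height 72 mm; point: its centre
- white_box_center (a point): bystander, to be left alone: open white box, 65 x 93 x 28 mm; point: its centre
- tweezers_3_center (a point): bystander, to be left alone: steel tweezers lying flat, 14 x 128 x 10 mm; point: its centre
Not all that is in view belongs to the job. Leave any turquoise look-alike of the part that bears cell_a_center alone.

How it is judged:
By the outcome, as a careful person would: the job done as asked, in the order asked, and still so for the second after the job is handed in, with the robot touching nothing.
It also fails if it takes over 64 s, if anything falls off the work surface, if the arm or the gripper's body presses on something with over 40 N, if the wrist force passes 120 N, or if a joint passes its speed limit or range.

### The arm

A 7-joint arm with a two-finger parallel gripper is mounted at the origin on a cart in front of the work surface, level with it; the furniture and walls round the work are solid. World frame = base frame: x ahead of the robot, y to its left, z up, the work surface at z = 0. Lengths are in mm, angles in rad, forces in N, time in s.
With the tool pointing down it reaches from about 425 to 825 mm from the base axis. Payload 3.6 kg.
Tool frame: the origin (TCP) lies midway between the tips of the shut fingers; the grasp point (between the pads) lies robot.hold_point_z behind it (robot.hold_point_z is the distance from the TCP to the grasp point, in mm); z points along the fingers, y is the direction in which the jaws open and shut (so a half turn about z gives the same grasp; the last joint's range is limited). The gripper opens to 93 mm and grips with 3 to 60 N. Pads are 15 mm wide; open, the fingers measure 128 mm over their backs; the gripper's body (75 mm by 188 mm) begins 65 mm behind the grasp point.
Start: joints at [1.222, 0.615, -0.013, 1.423, 0.008, 1.103, -0.04], TCP at [206.206, -616.393, 218.64] pointing down, gripper open.
Joint ranges: [-3.12, 3.12], [-0.3, 2.06], [-1.34, 1.32], [0.26, 2.42], [-1.36, 4.5], [0.01, 1.98], [-2.84, 2.84]. Speed limits (rad/s): [2.79, 2.79, 3.14, 3.14, 3.14, 3.14, 3.14].

### API

Orientations are given as a unit quaternion [x, y, z, w].
In Python, from bench import monitor, viewer, workorder, robot gives the robot as it stands. The module is installed in compiled form; this text tells all that it offers.
- The arm moves only by the shell command python3 -m pendant 'ROWS' [FORCE]. ROWS is a JSON object of lists of equal length, an entry for each row: "linear": the shift along the world's x, y, z in m, a list of three; "rot": the turn, a rotation vector about the world's x, y, z in degrees, a list of three; "fingers": the opening in per cent of the stroke, from 0 (shut) to 100 (fully open). A call has exactly 5 rows; each row shifts and turns the pose as measured when the row begins; what a row does not reach is not made up. A row lasts 1/12 s, in which the tool goes at most 41.7 mm and 7.16 degrees, less where a joint would pass 70% of its speed; a pose out of reach is approached as far as the arm can. A call is refused whole if a number of a shift passes 0.0417 or a number of a turn 7.16, either way. A call with a gripper value outside its range is refused whole. The fingers move at their own pace and stop on an object; FORCE is the grip in N (left out, the last holds). Time passes only in rows, so rows that do not move let the fingers close, or fill a call up. It gives the time, the measured TCP pose, the force and the opening at its end, in the units of the state.
- monitor.observe(): the state, without advancing time (a new reading comes with each control period).
- viewer.snapshot(name): name is "scene" or "side" or "wrist"; returns (picture, depth): 384x512x3 uint8, red, green, blue; 384x512 float32, mm along the optical axis (not along the pixel's ray), 0 where there is no reading.
- viewer.get_calibration(name): a dict with "K" (3x3 intrinsics, pixels), "view" (4x4, takes a point from world to camera coordinates). Camera axes: x right, y down, z forward; pixel columns grow to the right and rows downward; lengths in mm; the calibration is good to about 2 mm. A picture is of the moment at which its call begins: read the wrist's pose just before it. get_calibration takes no time and is no camera call; for the wrist camera it gives the pose at the moment of the call.
- workorder.close_job(): hands the job in, once; it reports no verdict.
The state is a dict: "t": time; "qpos": joint angles; "joint_vel": joint speeds; "effort": joint torques, N m; "tcp_pos": TCP position; "tool_rot": TCP orientation; "contact_force": force on the tool from outside, world axes, zero at the start; "ft_torque": the same for the moment, N m; "opening": finger opening in mm.
Only numpy, scipy, OpenCV 4.12 (cv2) and the standard library are available. Lean on these libraries where they do the work, as an engineer would, in place of code of your own. Each camera call takes 0.05 s, during which the arm holds its last target.

## Working session

There is one attempt and no reset: what is moved stays moved. The work goes in short steps, Python scripts to look and compute and a shell command to move; the robot and the scene stay as the last step left them, time stands still between calls to the robot, and variables do not carry over. Pictures are saved under pics/ and viewed, and the job is handed in when it is done.

```bash
mkdir -p pics; ls; cat > h.py <<'E'
import numpy as np, cv2
from bench import monitor, viewer, workorder, robot
def snap(n,fn):
    c=viewer.get_calibration(n); im,d=viewer.snapshot(n)
    np.savez('pics/'+fn+'.npz',im=im,d=d,K=c['K'],V=c['view'])
    cv2.imwrite('pics/'+fn+'.png',cv2.resize(im[:,:,::-1],None,fx=1.5,fy=1.5,interpolation=cv2.INTER_CUBIC))
def load(fn):
    return np.load('pics/'+fn+'.npz')
def ray(f,u,v,z):
    K,V=f['K'],np.array(f['V']); R=V[:3,:3];t=V[:3,3]
    o=-R.T@t; dd=R.T@np.linalg.inv(K)@np.array([u,v,1.])
    return o+dd*(z-o[2])/dd[2]
def proj(f,p):
    K,V=f['K'],np.array(f['V']); c=V[:3,:3]@np.array(p)+V[:3,3]; q=K@c; return q[:2]/q[2]
def cloud(f):
    K,V,d=f['K'],np.array(f['V']),f['d']; v,u=np.indices(d.shape)
    P=np.stack([(u-K[0,2])/K[0,0]*d,(v-K[1,2])/K[1,1]*d,d],-1)
    return (P-V[:3,3])@V[:3,:3]
E
python3 - <<'E'
from h import *
print(monitor.observe()); print(robot.hold_point_z)
for n in ['scene','side','wrist']: snap(n,n+'0')
E
```

```text
pics
{'t': 0.0, 'qpos': array([ 1.22149656,  0.61591712, -0.01260683,  1.42488905,  0.00816305,
        1.10342154, -0.04039852]), 'joint_vel': array([-0.00069062, -0.00067526, -0.00121957, -0.0004733 ,  0.00211931,
       -0.00021092,  0.00178457]), 'effort': array([ 9.90691733e-04, -4.58929074e+01,  2.08789394e-01, -1.65741098e+01,
       -6.13057287e-02,  2.04643625e-02,  2.32421280e-04]), 'tcp_pos': array([ 205.92792651, -615.67586719,  217.48587299]), 'tool_rot': array([ 9.86995343e-01,  1.60743655e-01, -2.56636057e-04, -1.26631518e-03]), 'contact_force': array([-0.03933608,  0.62074039, -0.18088211]), 'ft_torque': array([ 0.01701465, -0.02534761, -0.00981435]), 'opening': 93.10071897227604}
18.8
```

View pics/scene0.png

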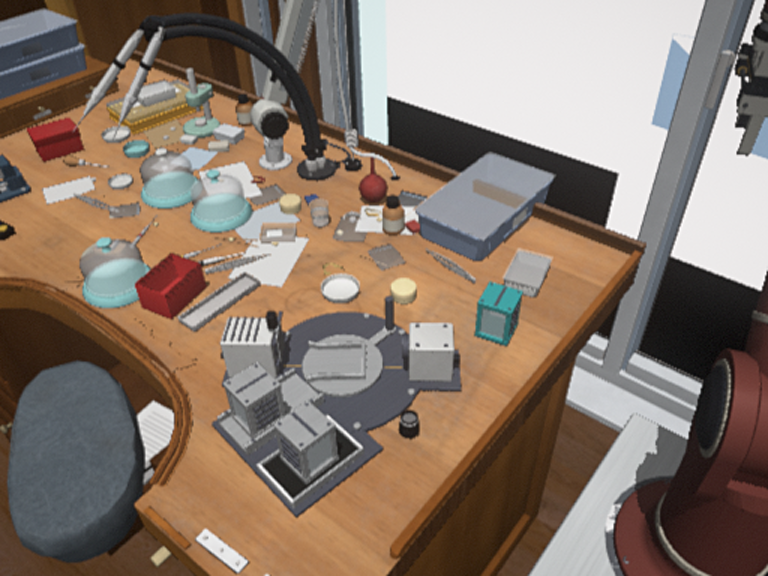

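View pics/side0.png

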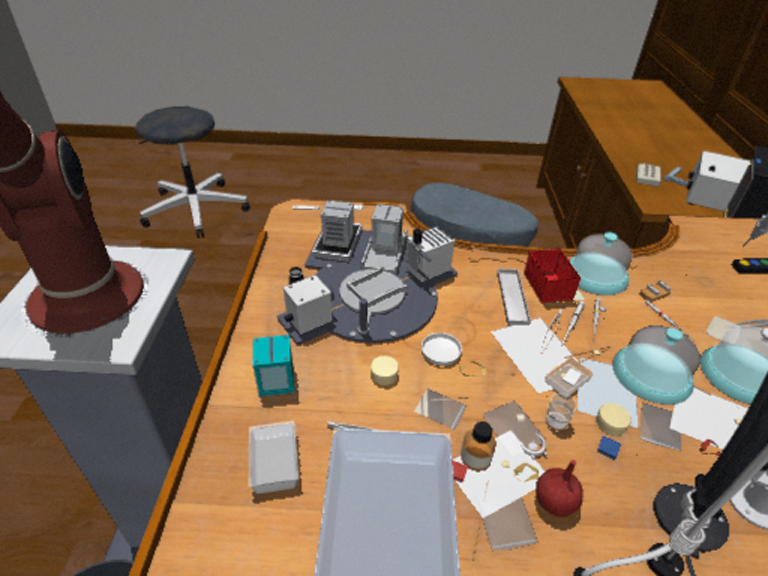

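View pics/wrist0.png

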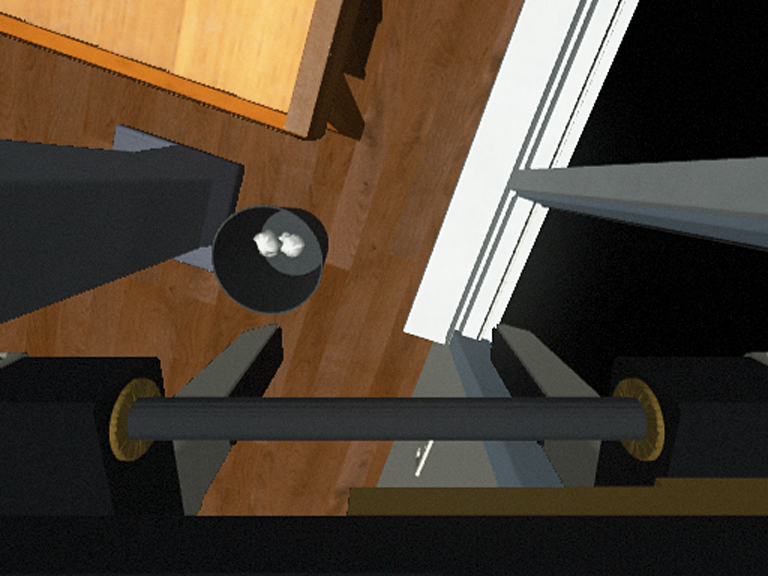

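The scene view shows the fixture with disc centre near (340,362), lever post near (390,312), lamp or detector housings at (432,350) and (250,345), cells at (252,400) and (306,440), and a turquoise decoy at (497,313). Next I'll build a top-down map and enlarged crops.

```bash
python3 - <<'E'
from h import *
for n in ['scene0','side0']:
    f=load(n); P=cloud(f)
    for (u,v) in [(340,362),(432,335),(250,330)] if n=='scene0' else [(372,290),(308,288),(430,240)]:
        print(n,u,v,P[int(v/1.5),int(u/1.5)].round(1))
f=load('scene0'); im=f['im'][195:345,130:330]; cv2.imwrite('pics/c1.png',cv2.resize(im[:,:,::-1],None,fx=4,fy=4,interpolation=cv2.INTER_CUBIC))
f=load('side0'); im=f['im'][125:245,170:310]; cv2.imwrite('pics/c2.png',cv2.resize(im[:,:,::-1],None,fx=5,fy=5,interpolation=cv2.INTER_CUBIC))
E
```

```text
scene0 340 362 [539.9  37.3  15.7]
scene0 432 335 [425.7 -44.6  78.6]
scene0 250 330 [640.1 116.7  85.2]
side0 372 290 [537.   35.6  14.8]
side0 308 288 [429.9 -41.5  78. ]
side0 430 240 [640.7 105.8  85.2]
```

View pics/c1.png

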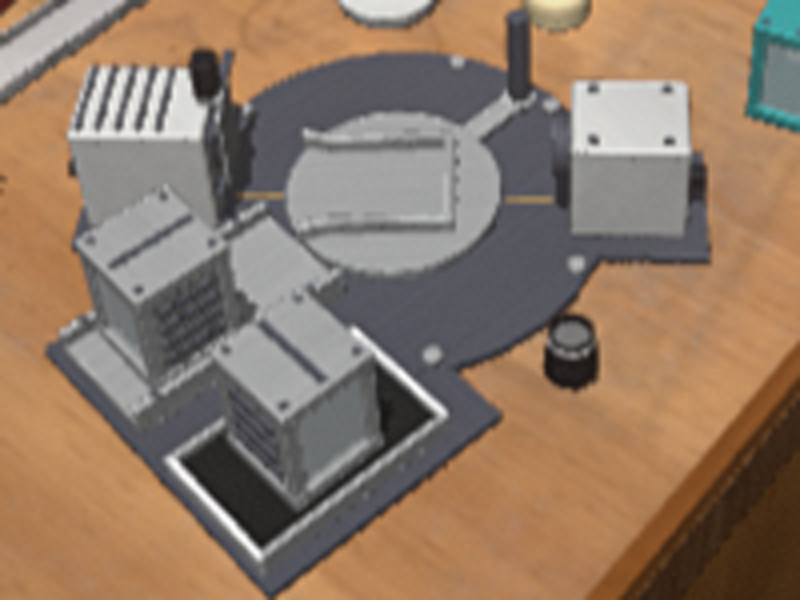

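View pics/c2.png

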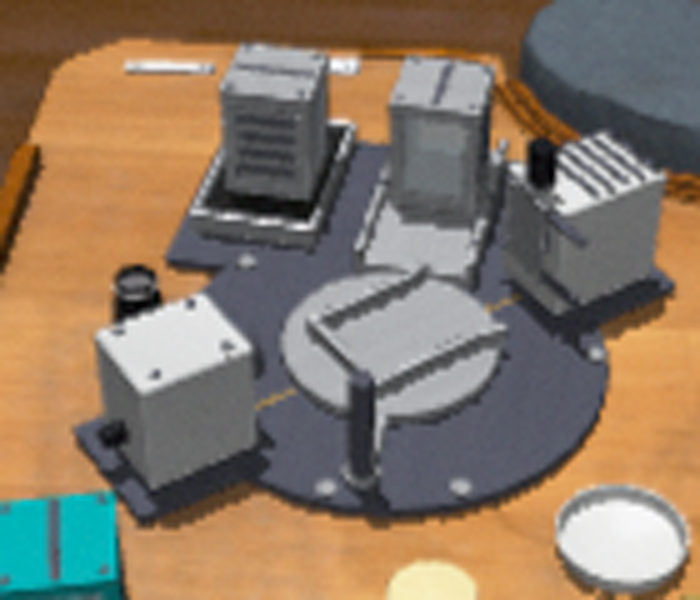

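Two candidate cells: c1 (165,260), in the lane, with its lid line along the lane and clear glass towards the turntable, and c1 (300,350), parked on the black pad. The lane cell is therefore cell_b, so the final turntable angle is −0.785. Now the fixture's geometry.

```bash
python3 - <<'E'
from h import *
S=3 # px/mm... map 350..750 x, -150..300 y
for n in ['scene0','side0']:
    f=load(n);P=cloud(f);im=f['im']
    ok=f['d']>0
    m=ok&(P[...,0]>350)&(P[...,0]<780)&(P[...,1]>-200)&(P[...,1]<300)&(P[...,2]>-10)&(P[...,2]<140)
    for lab,lo,hi in [('top lids 88-95',88,97),('lamp',82,86.9),('det',76,80)]:
        q=m&(P[...,2]>lo)&(P[...,2]<hi)
        mm=q.astype(np.uint8)
        k,L,st,c=cv2.connectedComponentsWithStats(mm)
        for i in range(1,k):
            if st[i,4]<60: continue
            pts=P[L==i][:,:2].astype(np.float32)
            r=cv2.minAreaRect(pts)
            print(n,lab,st[i,4],np.round(c[i],0),'mean',P[L==i].mean(0).round(1),'rect',np.round(r[0],1),np.round(r[1],1),round(r[2],1))
    # colored map
    M=np.zeros((1290//3*2,500*2,3),np.uint8)
    o=P[m]; cc=im[m]; s=np.argsort(o[:,2]); o=o[s];cc=cc[s]
    M[((780-o[:,0])*2).astype(int).clip(0,859),((300-o[:,1])*2).astype(int).clip(0,999)]=cc[:,::-1]
    M=cv2.dilate(M,np.ones((3,3),np.uint8))
    cv2.imwrite('pics/map_'+n+'.png',cv2.resize(M,(700,602)))
E
```

```text
scene0 top lids 88-95 617 [168. 256.] mean [556.  188.8  91.8] rect [557.8 187.5] [57.  58.4] 81.7
scene0 top lids 88-95 738 [203. 283.] mean [453.  195.1  91.8] rect [454.  193.8] [56.8 57.8] 82.0
scene0 lamp 451 [165. 221.] mean [641.8 119.4  84.4] rect [642.7 116.3] [74.4 60. ] 37.0
scene0 det 475 [287. 224.] mean [426.3 -42.4  78.1] rect [426.3 -43.4] [63.5 56.9] 37.2
side0 top lids 88-95 194 [224. 139.] mean [455.6 191.4  91. ] rect [455.2 194.3] [60.7 56.1] 80.3
side0 top lids 88-95 198 [258. 142.] mean [558.  185.4  91. ] rect [557.7 186.2] [60.1 55.9] 81.5
side0 lamp 192 [289. 159.] mean [648.6 111.   84. ] rect [642.  108.2] [79.4 56.8] 44.1
side0 det 315 [204. 193.] mean [427.4 -45.   77.4] rect [427.3 -44.7] [63.5 57.2] 36.6
```

View pics/map_scene0.png

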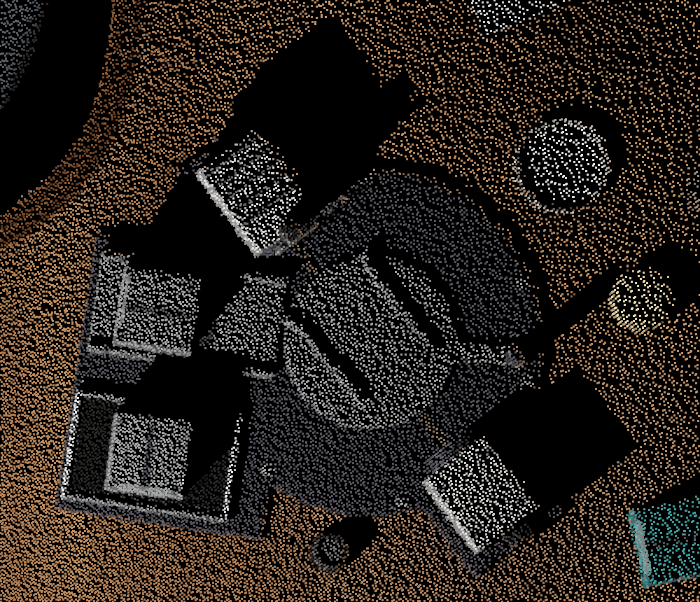

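View pics/map_side0.png

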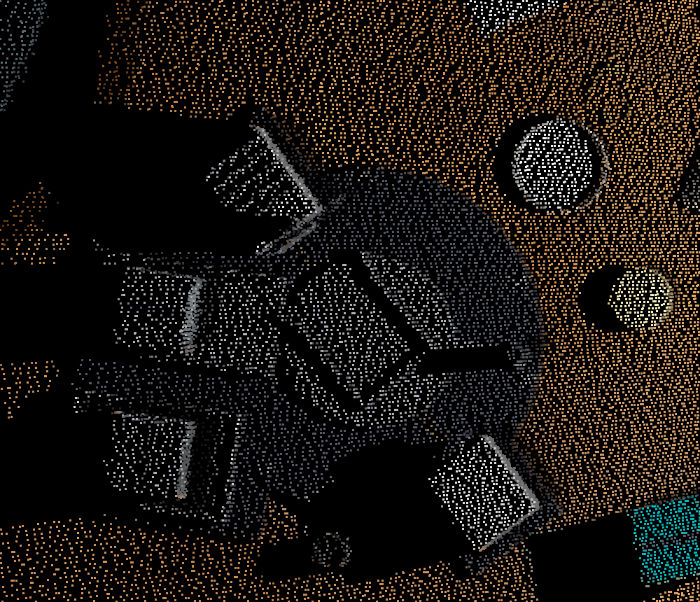

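```bash
python3 - <<'E'
from h import *
from scipy.optimize import least_squares
for n in ['scene0','side0']:
    f=load(n);P=cloud(f);g=cv2.cvtColor(f['im'],cv2.COLOR_RGB2GRAY)
    d0=np.hypot(P[...,0]-536,P[...,1]-36)
    # radial edge search on z=16 plane
    c0=np.array([536.,36.]); pts=[]
    for a in np.arange(0,360,4):
        r=np.arange(50,76,.5); e=np.array([np.cos(np.radians(a)),np.sin(np.radians(a))])
        uv=np.array([proj(f,[*(c0+q*e),16]) for q in r]).astype(np.float32)
        v=cv2.remap(g,uv[:,0][None],uv[:,1][None],cv2.INTER_LINEAR)[0].astype(float)
        v=np.convolve(v,np.ones(3)/3,'same'); dv=v[4:]-v[:-4]; i=np.argmin(dv[1:-1])+1
        if dv[i]<-35: pts.append(c0+e*r[i+2])
    pts=np.array(pts)
    s=least_squares(lambda p:np.hypot(*(pts-p[:2]).T)-p[2],[536,36,62],loss='soft_l1',f_scale=1)
    print(n,len(pts),s.x.round(2),np.median(abs(s.fun)).round(2))
    # post
    q=(f['d']>0)&(P[...,2]>45)&(P[...,2]<84)&(d0>90)&(d0<120)&(P[...,1]<-10)&(P[...,0]>480)
    p=P[q]; print('post pts',q.sum(),p.mean(0).round(1),p.min(0).round(1),p.max(0).round(1))
    t=q&(P[...,2]>79); print(' tops',P[t].round(1)[:8].tolist(), np.argwhere(q).min(0),np.argwhere(q).max(0))
    q=(f['d']>0)&(P[...,2]>93)&(P[...,2]<122)&(P[...,0]>580)&(P[...,0]<680)&(P[...,1]>20)&(P[...,1]<150)
    if q.sum(): print('tab',q.sum(),P[q].mean(0).round(1),P[q].min(0).round(1),P[q].max(0).round(1),np.argwhere(q).min(0),np.argwhere(q).max(0))
E
```

```text
scene0 31 [534.59  36.58  61.43] 0.5
post pts 81 [522.9 -66.2  66.6] [517.7 -74.3  46.2] [532.1 -60.8  82.3]
 tops [[532.1, -69.1, 80.2], [529.4, -69.5, 81.5], [528.1, -71.6, 80.6], [525.9, -72.6, 81.1], [524.3, -74.3, 80.8], [530.5, -67.1, 79.3], [528.4, -68.2, 79.8], [524.7, -67.4, 82.3]] [197 257] [211 262]
tab 84 [611.8  95.  107.9] [605.4  84.1  93.2] [622.7 102.4 118.7] [207 177] [218 184]
side0 33 [535.97  35.27  61.41] 0.32
post pts 74 [525.9 -72.2  66. ] [519.  -77.3  45.3] [532.1 -62.6  82.2]
 tops [[523.9, -64.3, 80.3], [526.4, -63.6, 79.7], [528.8, -62.6, 79.1], [521.8, -69.9, 81.8], [524.1, -67.3, 79.6], [526.6, -67.0, 79.5], [529.1, -66.6, 79.3], [524.6, -73.9, 82.2]] [199 239] [212 244]
tab 51 [615.3  88.3 106.9] [607.6  82.7  94. ] [624.6  99.8 116.9] [152 275] [161 281]
```

```bash
python3 -m pendant '{"linear":[[0.016,0.0273,0],[0.016,0.0273,0],[0.016,0.0273,0],[0.016,0.0273,0],[0.016,0.0273,0]],"rot":[[0,0,3.4],[0,0,3.4],[0,0,3.4],[0,0,3.4],[0,0,3.4]],"fingers":[40,40,40,40,40]}' 10
```

```text
t: 0.57
tcp_pos: [278.9, -480.6, 214.2]
tool_rot: [0.953, 0.303, -0.004, -0.0]
contact_force: [1.0, 0.0, -0.1]
opening: 64.2
```

```bash
for i in 1; do python3 -m pendant '{"linear":[[0.018,0.0300,0],[0.018,0.0300,0],[0.018,0.0300,0],[0.018,0.0300,0],[0.018,0.0300,0]],"rot":[[0,0,3.8],[0,0,3.8],[0,0,3.8],[0,0,3.8],[0,0,3.8]],"fingers":[40,40,40,40,40]}'; done;  python3 -m pendant '{"linear":[[0.018,0.0300,0],[0.018,0.0300,0],[0.018,0.0300,0],[0.018,0.0300,0],[0.018,0.0300,0]],"rot":[[0,0,3.8],[0,0,3.8],[0,0,3.8],[0,0,3.8],[0,0,3.8]],"fingers":[40,40,40,40,40]}'
```

```text
t: 0.98
tcp_pos: [370.0, -323.3, 213.5]
tool_rot: [0.887, 0.462, -0.005, -0.0]
contact_force: [0.4, 0.1, -0.1]
opening: 37.6
t: 1.4
tcp_pos: [462.0, -165.2, 213.5]
tool_rot: [0.794, 0.608, -0.005, 0.001]
contact_force: [0.3, -0.7, -0.0]
opening: 37.5
```

```bash
python3 -m pendant '{"linear":[[0.014,0.021,-0.01],[0.014,0.021,-0.01],[0.014,0.021,-0.01],[0.014,0.021,-0.01],[0.006,0.009,-0.01]],"rot":[[0,0,2.2],[0,0,2.2],[0,0,2.2],[0,0,2.2],[0,0,1.0]],"fingers":[40,40,40,40,40]}'; python3 - <<'E'
from h import *
snap('wrist','w1'); o=monitor.observe(); print(o['tcp_pos'].round(1),o['tool_rot'].round(3))
f=load('w1'); print(proj(f,[526.5,-69,80])*1.5, proj(f,[*o['tcp_pos'][:2],80])*1.5)
E
```

```text
t: 1.82
tcp_pos: [530.3, -60.3, 163.9]
tool_rot: [0.732, 0.681, -0.001, 0.003]
contact_force: [0.6, -0.1, 0.5]
opening: 37.3
[529.3 -59.3 161.8] [ 0.731  0.682 -0.002  0.001]
[379.69487966 302.8292641 ] [382.90966611 288.20784683]
```

View pics/w1.png

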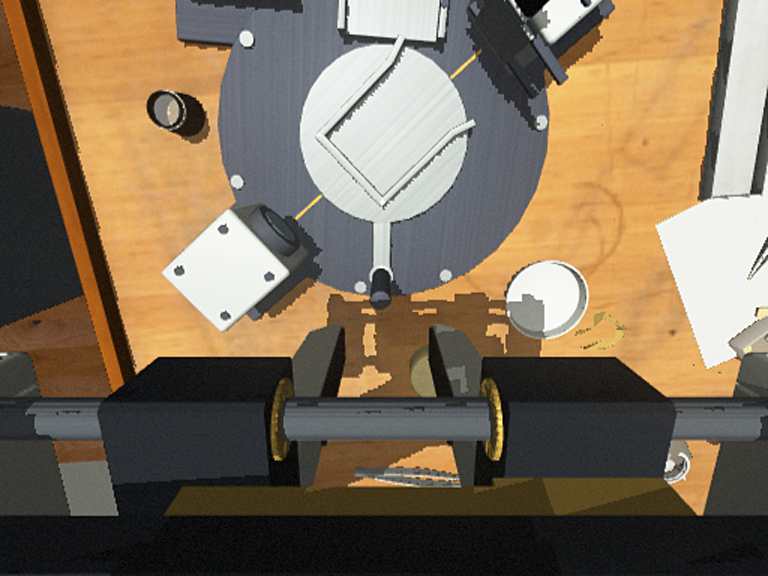

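The wrist view shows the post top at about (380,297), the disc centred near (384,132), and the jaws straddling the post's line. I'll refine the axis and post from this view.

```bash
cat >> h.py <<'E'
from scipy.optimize import least_squares
def disc(f,c0=(535.3,35.9),thr=-25):
    g=cv2.cvtColor(f['im'],cv2.COLOR_RGB2GRAY); c0=np.array(c0); pts=[]
    for a in np.arange(0,360,4):
        r=np.arange(52,74,.5); e=np.array([np.cos(np.radians(a)),np.sin(np.radians(a))])
        uv=np.array([proj(f,[*(c0+q*e),16]) for q in r]).astype(np.float32)
        if uv.min()<2 or uv[:,0].max()>509 or uv[:,1].max()>230: continue
        v=cv2.remap(g,uv[:,0][None],uv[:,1][None],cv2.INTER_LINEAR)[0].astype(float)
        v=np.convolve(v,np.ones(3)/3,'same'); dv=v[4:]-v[:-4]; i=np.argmin(dv[1:-1])+1
        if dv[i]<thr: pts.append(c0+e*r[i+2])
    pts=np.array(pts)
    s=least_squares(lambda p:np.hypot(*(pts-p[:2]).T)-p[2],[*c0,62],loss='soft_l1',f_scale=.7)
    return s.x,len(pts),np.median(abs(s.fun))
E
python3 - <<'E'
from h import *
f=load('w1'); print(disc(f))
print('post top', ray(f,380/1.5,298/1.5,80))
# yellow beam line
im=f['im'].astype(int); hsv=cv2.cvtColor(f['im'],cv2.COLOR_RGB2HSV)
for (a,b) in [((295,220),(322,195)),((450,80),(480,52))]:
    print('beam',ray(f,a[0]/1.5,a[1]/1.5,8).round(1),ray(f,b[0]/1.5,b[1]/1.5,8).round(1))
# rail corner & ends in image
for nm,p in dict(corner1=(318,135),corner2=(383,206)).items(): print(nm,ray(f,p[0]/1.5,p[1]/1.5,26).round(1))
# det top corners
c=[ray(f,x/1.5,y/1.5,78)[:2] for x,y in [(237,205),(165,271),(225,330),(300,263)]]; print(np.round(c,1), np.mean(c,0))
c2=np.array(c); print(np.degrees(np.arctan2(*(c2[0]-c2[1])[::-1])),np.degrees(np.arctan2(*(c2[3]-c2[2])[::-1])))
im=f['im'][20:215,100:400]; cv2.imwrite('pics/w1c.png',cv2.resize(im[:,:,::-1],(780,507),interpolation=cv2.INTER_CUBIC))
E
```

```text
(array([536.343346  ,  37.52920732,  61.38227697]), 87, np.float64(0.1826298642725135))
post top [526.94963428 -65.72665382  80.        ]
beam [462.1 -18.6   8. ] [485.6  -0.8   8. ]
beam [587.9  73.8   8. ] [609.9  90.5   8. ]
corner1 [490.4  41.5  26. ]
corner2 [532.7 -11.3  26. ]
[[ 4.438e+02 -2.000e-01]
 [ 3.907e+02 -3.820e+01]
 [ 4.218e+02 -8.110e+01]
 [ 4.777e+02 -3.930e+01]] [433.47216245 -39.68592762]
35.530986244342444 36.83178346454827
```

View pics/w1c.png

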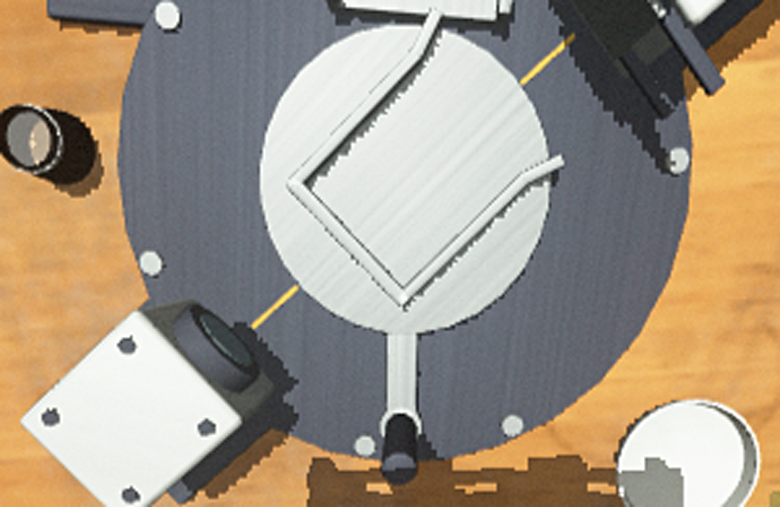

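```bash
python3 -m pendant '{"linear":[[-0.0025,-0.008,-0.02],[0,0,-0.025],[0,0,-0.025],[0,0,-0.025],[0,0,-0.012]],"rot":[[0,0,0],[0,0,0],[0,0,0],[0,0,0],[0,0,0]],"fingers":[40,40,40,40,40]}';  python3 -m pendant '{"linear":[[0,0,0],[0,0,0],[0,0,0],[0,0,0],[0,0,0]],"rot":[[0,0,0],[0,0,0],[0,0,0],[0,0,0],[0,0,0]],"fingers":[0,0,0,0,0]}' 6
```

```text
t: 2.28
tcp_pos: [526.4, -73.5, 53.0]
tool_rot: [0.734, 0.68, -0.003, 0.005]
contact_force: [-0.6, -0.3, -0.5]
opening: 37.2
t: 2.7
tcp_pos: [523.3, -79.9, 52.4]
tool_rot: [0.737, 0.676, -0.006, 0.004]
contact_force: [0.6, -0.7, -0.3]
opening: 8.4
```

```bash
python3 -m pendant '{"linear":[[0,0,0],[0,0,0],[0,0,0],[0,0,0],[0,0,0]],"rot":[[0,0,0],[0,0,0],[0,0,0],[0,0,0],[0,0,0]],"fingers":[40,40,40,40,40]}'; python3 - <<'E'
from h import *
snap('wrist','w2');snap('side','s2'); o=monitor.observe(); print(o['tcp_pos'].round(1),o['tool_rot'].round(3),o['opening'],o['joint_vel'].round(3))
f=load('w2'); print(disc(f,thr=-20))
cv2.imwrite('pics/s2c.png',cv2.resize(load('s2')['im'][140:245,170:310,::-1],(700,525),interpolation=cv2.INTER_CUBIC))
E
```

```text
t: 3.12
tcp_pos: [525.3, -80.2, 55.5]
tool_rot: [0.737, 0.676, -0.005, 0.007]
contact_force: [0.2, 0.2, -0.7]
opening: 35.3
[525.2 -80.2  55.4] [ 0.737  0.676 -0.005  0.006] 36.65390954057017 [-0.001  0.004  0.001  0.002  0.002  0.    -0.001]
(array([536.26296705,  37.60369665,  61.41737945]), 53, np.float64(0.14103894959566077))
```

View pics/w2.png

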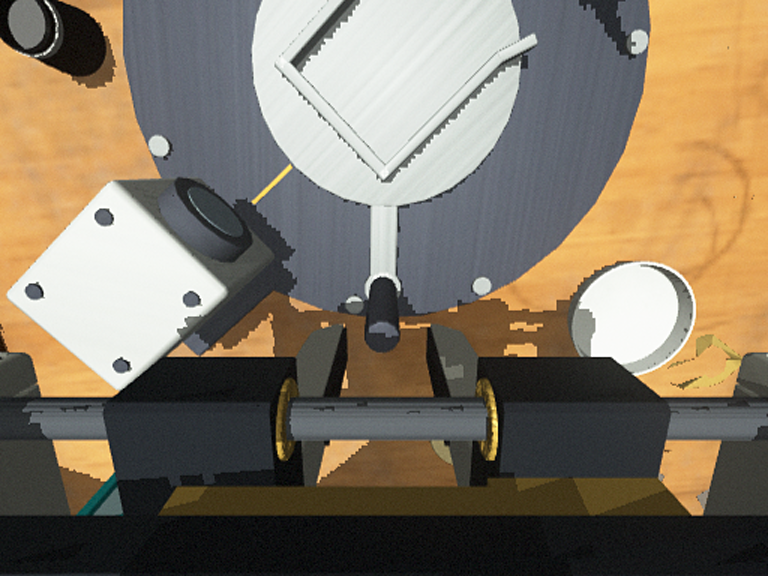

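View pics/s2c.png

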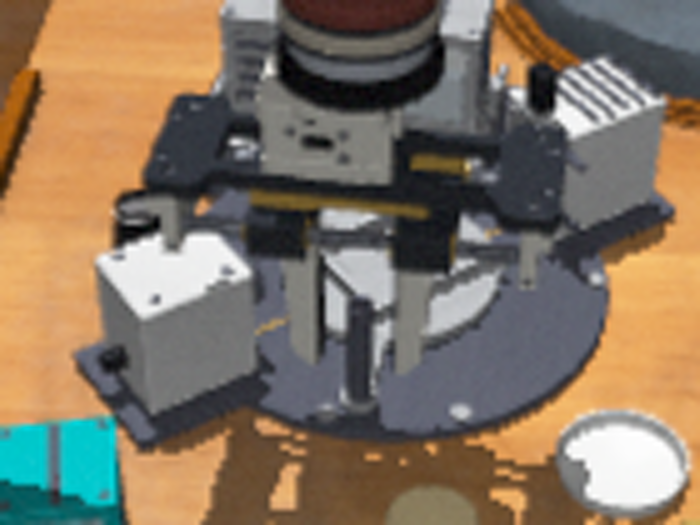

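```bash
python3 - <<'E'
from h import *
f=load('w2'); 
for v in (328,332): print('post top', ray(f,382/1.5,v/1.5,80).round(1))
print('base',ray(f,382/1.5,286/1.5,10).round(1))
E
```

```text
post top [525.8 -63.3  80. ]
post top [525.7 -64.9  80. ]
base [525.1 -67.3  10. ]
```

```bash
python3 -m pendant '{"linear":[[0,0.007,0],[0,0.007,0],[0,0.002,0],[0,0,0],[0,0,0]],"rot":[[0,0,0],[0,0,0],[0,0,0],[0,0,0],[0,0,0]],"fingers":[40,40,40,40,40]}';  python3 -m pendant '{"linear":[[0,0,0],[0,0,0],[0,0,0],[0,0,0],[0,0,0]],"rot":[[0,0,0],[0,0,0],[0,0,0],[0,0,0],[0,0,0]],"fingers":[0,0,0,0,0]}' 6
```

```text
t: 3.63
tcp_pos: [524.9, -61.3, 55.1]
tool_rot: [0.736, 0.677, -0.005, 0.006]
contact_force: [0.0, -0.9, 0.8]
opening: 37.6
t: 4.05
tcp_pos: [524.9, -61.4, 55.0]
tool_rot: [0.736, 0.677, -0.005, 0.006]
contact_force: [-0.5, 0.4, -0.6]
opening: 13.9
```

```bash
python3 -m pendant '{"linear":[[0.0055,-0.0002,0],[0.0055,-0.0001,0],[0.0055,0.0001,0],[0.0055,0.0004,0],[0.0055,0.0006,0]],"rot":[[0,0,3.2],[0,0,3.2],[0,0,3.2],[0,0,3.2],[0,0,3.2]],"fingers":[0,0,0,0,0]}'
```

```text
t: 4.47
tcp_pos: [551.0, -60.9, 55.0]
tool_rot: [0.631, 0.775, -0.005, 0.005]
contact_force: [-0.2, 0.5, 0.1]
opening: 13.6
```

```bash
python3 -m pendant '{"linear":[[0.0059,0.0012,0],[0.0058,0.0015,0],[0.0057,0.0018,0],[0.0056,0.0021,0],[0.0054,0.0023,0]],"rot":[[0,0,3.4],[0,0,3.4],[0,0,3.4],[0,0,3.4],[0,0,3.4]],"fingers":[0,0,0,0,0]}'
```

```text
t: 4.88
tcp_pos: [579.6, -51.8, 55.0]
tool_rot: [0.505, 0.863, -0.004, 0.005]
contact_force: [-0.7, 1.5, 0.6]
opening: 13.7
```

```bash
python3 -m pendant '{"linear":[[0.0053,0.003,0],[0.0053,0.0033,0],[0.0045,0.003,0],[0,0,0],[0,0,0]],"rot":[[0,0,2.4],[0,0,2.4],[0,0,2.4],[0,0,0],[0,0,0]],"fingers":[0,0,0,0,0]}'
python3 - <<'E'
from h import *
snap('wrist','w3'); o=monitor.observe(); print(o['tcp_pos'].round(1),o['tool_rot'].round(3),o['opening'])
f=load('w3'); print(disc(f,thr=-20))
E
```

```text
t: 5.3
tcp_pos: [594.6, -42.9, 55.0]
tool_rot: [0.447, 0.894, -0.005, 0.004]
contact_force: [-1.4, -0.5, 1.2]
opening: 13.6
[594.6 -42.9  55. ] [ 0.447  0.894 -0.005  0.004] 13.808301684130944
(array([536.22113153,  37.64565426,  61.42361217]), 61, np.float64(0.1502688839423456))
```

View pics/w3.png

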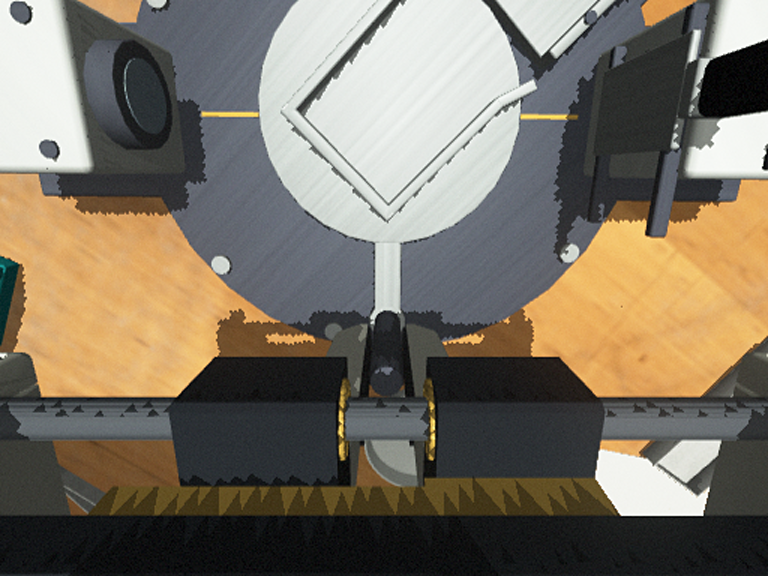

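The wrist view at post angle 0: the channel runs from its end-stop corner (388,212) up-right towards the lane mouth at (540,50), and the yellow beam line is at row 115. I'll check its angle against the lane walls.

```bash
python3 - <<'E'
from h import *
f=load('w3')
def L(a,b,z):
    p=ray(f,a[0]/1.5,a[1]/1.5,z);q=ray(f,b[0]/1.5,b[1]/1.5,z); print(p.round(1),q.round(1),np.degrees(np.arctan2(*(q-p)[[1,0]])).round(2))
L((287,108),(388,211),26)   # end stop line
L((388,211),(490,103),26) # right rail
L((290,108),(395,0),26) # left rail
L((552,50),(604,0),27) # lane wall
L((202,114),(577,117),8)
g=f['im'][0:180,170:420]; cv2.imwrite('pics/w3c.png',cv2.resize(g[:,:,::-1],(800,576),interpolation=cv2.INTER_CUBIC))
E
```

```text
[499.3  10.8  26. ] [562.8   1.5  26. ] -8.35
[562.8   1.5  26. ] [570.6  66.7  26. ] 83.19
[500.4  11.6  26. ] [512.7  73.1  26. ] 78.65
[578.   98.2  27. ] [582.5 124.7  27. ] 80.36
[462.5 -17.    8. ] [610.6  92.    8. ] 36.38
```

View pics/w3c.png

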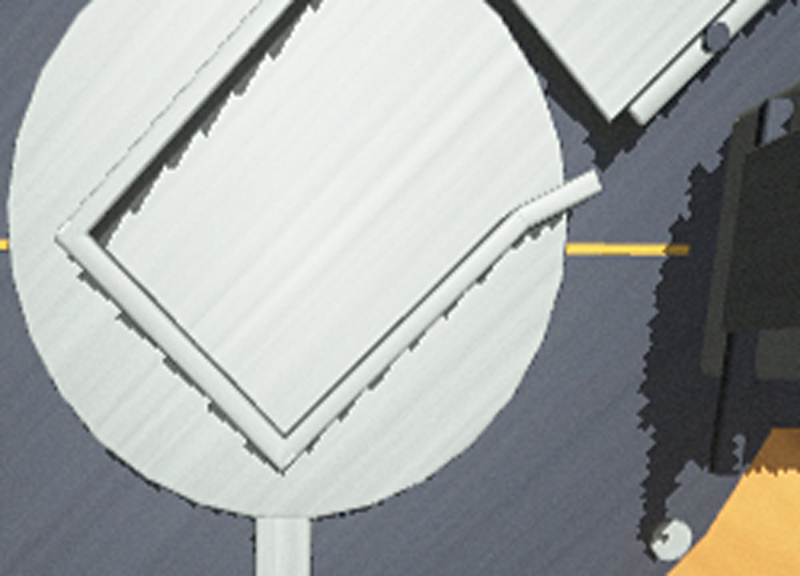

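```bash
python3 - <<'E'
from h import *
f=load('w3')
def L(n,a,b,z):
    p=ray(f,170+a[0]/3.2,a[1]/3.2,z);q=ray(f,170+b[0]/3.2,b[1]/3.2,z); print(n,p.round(1),q.round(1),np.degrees(np.arctan2(*(q-p)[[1,0]])).round(2))
L('rail in',(285,437),(510,215),26)
L('stop in',(92,233),(285,437),26)
L('rail out left',(57,235),(290,0),26)
L('lane floor edge',(490,0),(611,122),17)
L('lane wall top out',(640,125),(760,8),27)
E
```

```text
rail in [561.3   4.   26. ] [571.4  68.5  26. ] 81.06
stop in [503.6  13.4  26. ] [561.3   4.   26. ] -9.25
rail out left [497.9   8.7  26. ] [511.4  72.   26. ] 78.02
lane floor edge [542.4  99.1  17. ] [577.5  97.4  17. ] -2.8
lane wall top out [581.3  96.5  27. ] [585.9 125.5  27. ] 81.03
```

```bash
python3 -m pendant '{"linear":[[0,0,0],[0,0,0],[0,0,0.03],[0,0,0.035],[0,0,0.035]],"rot":[[0,0,0],[0,0,0],[0,0,0],[0,0,0],[0,0,0]],"fingers":[30,30,30,30,30]}'
python3 -m pendant '{"linear":[[0,0.01,0.025],[0,0.03,0.01],[0,0.03,0],[0,0.03,0],[0,0.03,0]],"rot":[[0,0,0],[0,0,4],[0,0,4],[0,0,4],[0,0,4]],"fingers":[30,30,0,0,0]}'
```

```text
t: 5.77
tcp_pos: [586.4, -45.8, 148.8]
tool_rot: [0.449, 0.893, -0.01, -0.005]
contact_force: [1.1, 0.2, 0.8]
opening: 27.7
t: 6.18
tcp_pos: [590.9, 75.0, 194.2]
tool_rot: [0.327, 0.945, -0.012, 0.006]
contact_force: [-0.3, -0.1, -0.4]
opening: 12.3
```

```bash
python3 - <<'E'
from h import *
snap('wrist','w4'); o=monitor.observe(); print(o['tcp_pos'].round(1))
E
python3 -m pendant '{"linear":[[-0.005,0.033,0],[-0.005,0.035,0],[-0.005,0.035,0],[-0.005,0.035,0],[-0.004,0.025,0]],"rot":[[0,0,6],[0,0,6],[0,0,6],[0,0,6],[0,0,5.5]],"fingers":[0,0,0,0,0]}'
```

```text
[589.6  84.7 194.8]
t: 6.65
tcp_pos: [565.8, 244.0, 194.0]
tool_rot: [0.065, 0.998, -0.009, 0.009]
contact_force: [-0.7, 0.3, -0.3]
opening: 0.5
```

View pics/w4.png

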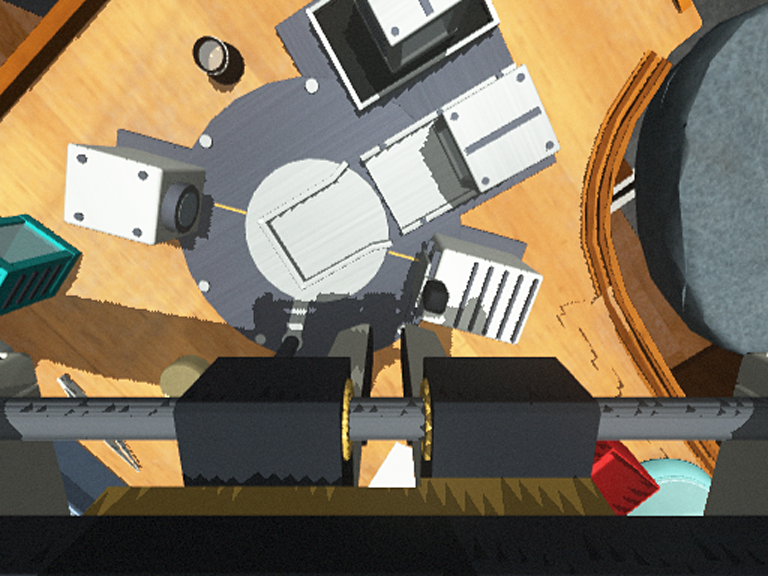

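The wrist view shows the channel, with mouth ends at (346,166) and (390,243), in line with the lane. The cell lid in the lane is at (500,128) and its line points along the lane.

```bash
python3 - <<'E'
from h import *
f=load('w4')
c=np.array([ray(f,x/1.5,y/1.5,92)[:2] for x,y in [(444,110),(518,66),(558,150),(483,192)]]);print(c.round(1),c.mean(0).round(1))
def L(n,a,b,z):
    p=ray(f,a[0]/1.5,a[1]/1.5,z);q=ray(f,b[0]/1.5,b[1]/1.5,z); print(n,p.round(1),q.round(1),np.degrees(np.arctan2(*(q-p)[[1,0]])).round(2))
L('line',(468,152),(541,108),92)
L('cell side',(483,192),(558,150),92)
L('stop',(261,220),(302,288),26)
L('rail',(302,288),(372,245),26)
L('lane',(401,235),(475,194),27)
print(disc(f))
o=monitor.observe();print(o['tcp_pos'],o['joint_vel'].round(3))
E
```

```text
[[527.  168.3]
 [534.7 216.9]
 [590.  210.5]
 [582.3 159.3]] [558.5 188.8]
line [556.2 165.8  92. ] [562.7 215.2  92. ] 82.47
cell side [582.3 159.3  92. ] [590.  210.5  92. ] 81.5
stop [499.7  11.3  26. ] [564.7  -0.9  26. ] -10.64
rail [564.7  -0.9  26. ] [572.7  70.6  26. ] 83.62
lane [580.9  95.   27. ] [591.3 162.   27. ] 81.18
(array([536.15138224,  37.65736211,  61.47016983]), 90, np.float64(0.20955357582842282))
[565.77663541 243.95028775 193.95335842] [-0.401  0.173 -0.243 -0.187  0.238  0.185  0.566]
```

```bash
python3 -m pendant '{"linear":[[0.001,0.006,-0.03],[0,0,-0.03],[0,0,-0.03],[0,0,-0.025],[0,0,-0.01]],"rot":[[0,0,0],[0,0,0],[0,0,0],[0,0,0],[0,0,0]],"fingers":[0,0,0,0,0]}'
python3 - <<'E'
from h import *
snap('scene','a5'); o=monitor.observe(); print(o['tcp_pos'].round(1),o['tool_rot'].round(3),o['joint_vel'].round(2))
g=load('a5')['im'][190:345,110:330]; cv2.imwrite('pics/a5c.png',cv2.resize(g[:,:,::-1],(800,564),interpolation=cv2.INTER_CUBIC))
E
```

```text
t: 7.07
tcp_pos: [564.1, 262.1, 69.1]
tool_rot: [0.058, 0.998, -0.003, 0.012]
contact_force: [0.2, 0.7, 0.2]
opening: 0.5
[563.6 261.4  68.1] [ 0.058  0.998 -0.004  0.011] [ 0.02 -0.04 -0.03 -0.03 -0.03  0.06  0.03]
```

View pics/a5c.png

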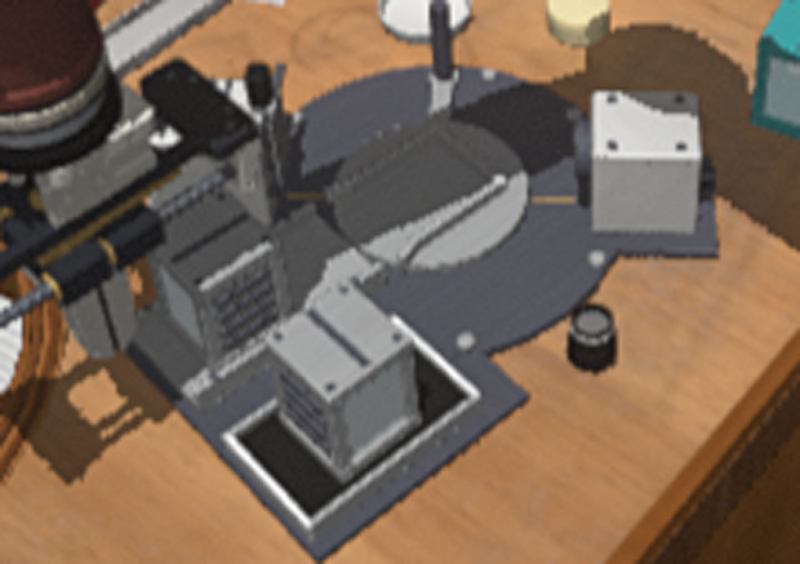

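```bash
python3 - <<'E'
from h import *
f=load('w4');P=cloud(f)
ax=np.array([536,37.3]);a=np.radians(-8.4);X=np.array([np.cos(a),np.sin(a)]);Y=np.array([-X[1],X[0]])
m=(f['d']>0)&(P[...,2]>30)&(P[...,2]<125)
rel=P[...,:2]-ax; x=rel@X;y=rel@Y
m&=(x>20)&(x<150)&(y>20)&(y<150)
for zl in [(30,60),(60,82),(82,90),(90,120)]:
    q=m&(P[...,2]>zl[0])&(P[...,2]<zl[1])
    print(zl,q.sum(),np.percentile(x[q],[0,2,5]).round(1),np.percentile(y[q],[0,2]).round(1))
q=m&(P[...,2]>98); print('tab',P[q].mean(0).round(1),x[q].min(),x[q].max(),y[q].min(),y[q].max())
E
```

```text
(30, 60) 448 [20.  22.5 35.2] [32.2 34.8]
(60, 82) 512 [20.4 23.9 50.9] [41.3 44.3]
(82, 90) 3164 [20.5 57.  61.2] [50.4 57.4]
(90, 120) 588 [20.  20.4 21.1] [57.1 59.6]
tab [614.3  94.9 113.2] 61.963138732844904 79.91037765005291 59.04882572172039 77.04283703497474
```

```bash
python3 -m pendant '{"linear":[[0.002,-0.001,-0.012],[0.002,-0.001,-0.012],[0.001,0,-0.008],[0,0,-0.003],[0,0,0]],"rot":[[0,0,-0.9],[0,0,-0.9],[0,0,0],[0,0,0],[0,0,0]],"fingers":[0,0,0,0,0]}'
```

```text
t: 7.53
tcp_pos: [572.0, 258.7, 32.9]
tool_rot: [0.077, 0.997, -0.003, 0.014]
contact_force: [0.3, -0.7, 0.6]
opening: 0.8
```

```bash
python3 -m pendant '{"linear":[[-0.0019,-0.006,0],[-0.0019,-0.006,0],[-0.0016,-0.006,0],[-0.0012,-0.006,0],[-0.0009,-0.006,0]],"rot":[[0,0,0],[0,0,0],[0,0,0],[0,0,0],[0,0,0]],"fingers":[0,0,0,0,0]}'; python3 -m pendant '{"linear":[[-0.0009,-0.006,0],[-0.0009,-0.006,0],[-0.0009,-0.006,0],[-0.0009,-0.006,0],[-0.0009,-0.006,0]],"rot":[[0,0,0],[0,0,0],[0,0,0],[0,0,0],[0,0,0]],"fingers":[0,0,0,0,0]}'
```

```text
t: 7.95
tcp_pos: [565.4, 229.2, 36.1]
tool_rot: [0.077, 0.997, -0.0, 0.016]
contact_force: [0.1, 1.2, -1.0]
opening: 0.4
t: 8.37
tcp_pos: [560.9, 196.5, 37.3]
tool_rot: [0.077, 0.997, 0.001, 0.017]
contact_force: [-0.8, 0.4, -0.5]
opening: 0.3
```

```bash
python3 - <<'E'
from h import *
snap('side','a6')
g=load('a6')['im'][110:245,170:320]; cv2.imwrite('pics/a6c.png',cv2.resize(g[:,:,::-1],(700,630),interpolation=cv2.INTER_CUBIC))
E
```

```text
(no output)
```

View pics/a6c.png

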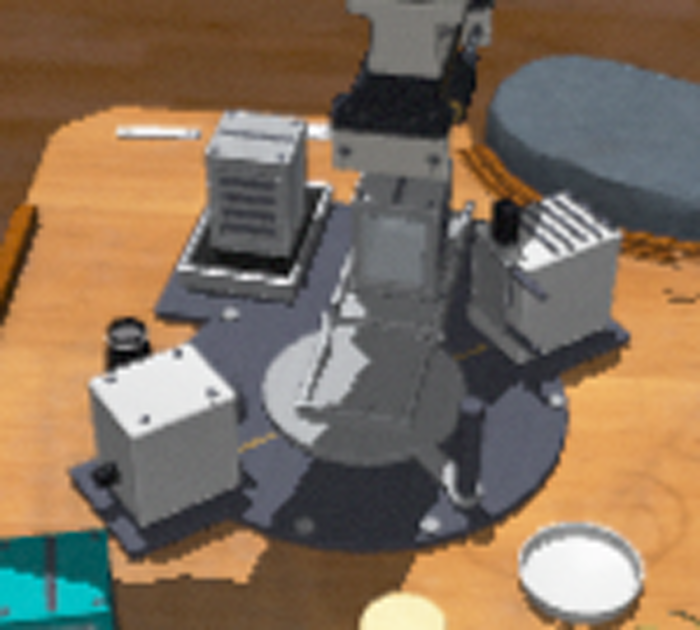

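The side view shows the cell upright, partway down the lane at (400,250), and the channel in line with it. I'll keep pushing.

```bash
python3 -m pendant '{"linear":[[-0.0011,-0.006,-0.002],[-0.0011,-0.006,-0.002],[-0.0011,-0.006,-0.001],[-0.0010,-0.006,-0.001],[-0.0010,-0.006,-0.0005]],"rot":[[0,0,0],[0,0,0],[0,0,0],[0,0,0],[0,0,0]],"fingers":[0,0,0,0,0]}'; python3 -m pendant '{"linear":[[-0.0009,-0.006,-0.0005],[-0.0009,-0.006,-0.0005],[-0.0009,-0.006,-0.0005],[-0.0009,-0.006,-0.0005],[-0.0009,-0.006,-0.0005]],"rot":[[0,0,0],[0,0,0],[0,0,0],[0,0,0],[0,0,0]],"fingers":[0,0,0,0,0]}'
```

```text
t: 8.83
tcp_pos: [557.1, 167.8, 32.5]
tool_rot: [0.076, 0.997, 0.005, 0.02]
contact_force: [1.2, 1.3, -0.4]
opening: 0.5
t: 9.25
tcp_pos: [552.3, 135.3, 30.2]
tool_rot: [0.076, 0.997, 0.006, 0.02]
contact_force: [0.2, 2.8, 3.7]
opening: 0.2
```

```bash
python3 -m pendant '{"linear":[[-0.0012,-0.005,0.0005],[-0.0012,-0.005,0],[-0.0010,-0.005,0],[-0.0009,-0.005,0],[-0.0008,-0.005,0]],"rot":[[0,-0.5,0],[0,-0.5,0],[0,-0.5,0],[0,-0.4,0],[0,-0.4,0]],"fingers":[0,0,0,0,0]}'; python3 - <<'E'
from h import *
o=monitor.observe(); print(o['tcp_pos'].round(1),o['tool_rot'].round(3),o['contact_force'].round(1))
snap('side','a7'); 
g=load('a7')['im'][110:245,170:320]; cv2.imwrite('pics/a7c.png',cv2.resize(g[:,:,::-1],(700,630),interpolation=cv2.INTER_CUBIC))
E
```

```text
t: 9.67
tcp_pos: [547.0, 105.6, 30.0]
tool_rot: [0.076, 0.996, 0.006, 0.042]
contact_force: [1.0, 0.8, 0.6]
opening: 0.2
[547.  105.6  30. ] [0.076 0.996 0.006 0.042] [1.  0.8 0.6]
```

View pics/a7c.png

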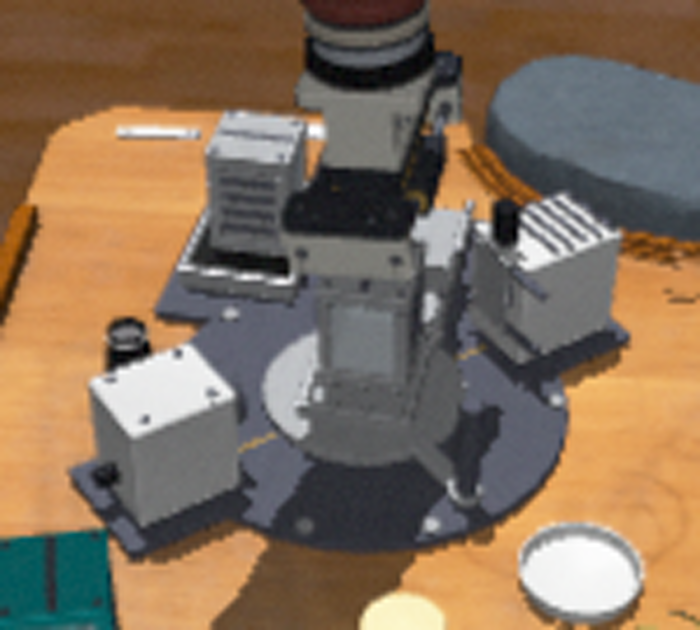

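The side view shows the cell upright and entering the channel at (368,340). My tilt correction went the wrong way (4.8° now), so I'll reverse it while pushing slowly.

```bash
python3 -m pendant '{"linear":[[-0.0005,-0.003,0.0005],[-0.0005,-0.003,0],[-0.0005,-0.003,0],[-0.0004,-0.003,0],[-0.0004,-0.003,0]],"rot":[[0,1,0],[0,1,0],[0,1,0],[0,1,0],[0,0.6,0]],"fingers":[0,0,0,0,0]}'
```

```text
t: 10.13
tcp_pos: [541.1, 85.3, 29.2]
tool_rot: [0.076, 0.997, -0.001, -0.002]
contact_force: [0.1, 0.5, -0.7]
opening: 0.4
```

```bash
python3 -m pendant '{"linear":[[0.0002,-0.0015,0.0005],[0.0002,-0.0015,0.0002],[0.0002,-0.0015,0],[0,-0.0015,0],[0,-0.0015,0]],"rot":[[0,0,0],[0,0,0],[0,0,0],[0,0,0],[0,0,0]],"fingers":[0,0,0,0,0]}'
```

```text
t: 10.55
tcp_pos: [540.3, 78.0, 29.2]
tool_rot: [0.077, 0.997, 0.0, -0.003]
contact_force: [0.8, 3.4, 0.9]
opening: 0.4
```

```bash
python3 -m pendant '{"linear":[[0.0002,-0.0015,0.0003],[0.0002,-0.0015,0.0002],[0,-0.0015,0],[0,-0.0015,0],[0,-0.0015,0]],"rot":[[0,0,0],[0,0,0],[0,0,0],[0,0,0],[0,0,0]],"fingers":[0,0,0,0,0]}'
```

```text
t: 10.97
tcp_pos: [540.1, 77.6, 31.0]
tool_rot: [0.074, 0.997, 0.006, -0.003]
contact_force: [-0.4, 6.1, -0.1]
opening: 0.3
```

Force has built to 6 N with no motion, so the cell is at the stop. I'll back off and look.

```bash
python3 -m pendant '{"linear":[[0.001,0.008,0],[0.003,0.02,0],[0.004,0.025,0],[0.003,0.02,0.02],[0,0,0.04]],"rot":[[0,0,0],[0,0,0],[0,0,0],[0,0,0],[0,0,0]],"fingers":[0,0,0,0,0]}';python3 -m pendant '{"linear":[[0,0,0.04],[0,0,0.035],[0.012,-0.012,0.02],[0.012,-0.03,0],[0.012,-0.03,0]],"rot":[[0,0,0],[0,0,-6],[0,0,-6],[0,0,-6],[0,0,-6]],"fingers":[0,0,0,30,30]}'; python3 - <<'E'
from h import *
snap('wrist','w8'); snap('side','a8');o=monitor.observe(); print(o['tcp_pos'].round(1),o['tool_rot'].round(3))
g=load('a8')['im'][110:245,170:320]; cv2.imwrite('pics/a8c.png',cv2.resize(g[:,:,::-1],(700,630),interpolation=cv2.INTER_CUBIC))
E
```

```text
t: 11.38
tcp_pos: [545.9, 137.9, 83.6]
tool_rot: [0.078, 0.997, -0.008, -0.012]
contact_force: [0.5, 0.2, 0.3]
opening: 0.3
t: 11.8
tcp_pos: [580.4, 68.7, 189.9]
tool_rot: [0.284, 0.959, -0.008, -0.012]
contact_force: [-0.1, -1.1, -1.3]
opening: 9.3
[582.7  61.1 188.4] [ 0.289  0.957 -0.011 -0.012]
```

View pics/w8.png

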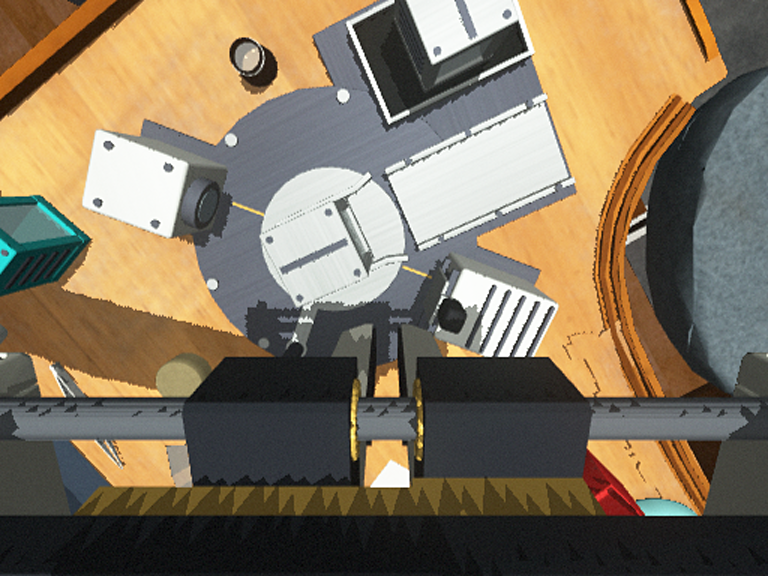

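View pics/a8c.png

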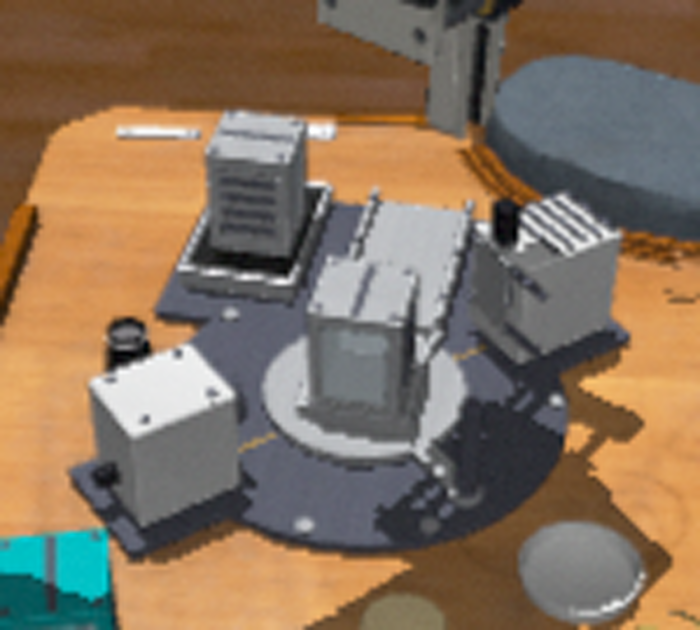

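The wrist view shows the cell seated against the stop, lid at (315,253) with its line along the lane. In the side view the cell stands flat on the disc. I'll check the lid centre against the axis.

```bash
python3 - <<'E'
from h import *
f=load('w8')
c=np.array([ray(f,x/1.5,y/1.5,91)[:2] for x,y in [(262,236),(332,197),(369,272),(299,306)]]);print(c.round(1),c.mean(0).round(1))
for i,j in [(0,1),(3,2),(0,3),(1,2)]: print(np.degrees(np.arctan2(*(c[j]-c[i])[::-1])).round(1))
p=ray(f,280/1.5,272/1.5,91);q=ray(f,347/1.5,239/1.5,91);print('line',np.degrees(np.arctan2(*(q-p)[[1,0]])))
print(disc(f))
f=load('a8');P=cloud(f);q=(f['d']>0)&(P[...,2]>88)&(P[...,2]<96)&(abs(P[...,0]-540)<45)&(abs(P[...,1]-40)<45)
print(q.sum(),cv2.minAreaRect(P[q][:,:2].astype(np.float32)))
E
```

```text
[[505.5  16. ]
 [510.2  69.9]
 [564.7  62.5]
 [558.5   8.1]] [534.7  39.1]
85.1
83.5
-8.5
-7.7
line 83.05017963098835
(array([536.02763769,  37.70701902,  61.36999541]), 90, np.float64(0.25281237910473564))
266 ((534.2062377929688, 35.06465148925781), (58.10163116455078, 55.93843078613281), 81.24038696289062)
```

```bash
python3 -m pendant '{"linear":[[0.003,-0.02,0],[0.004,-0.028,0],[0.004,-0.028,0],[0.002,-0.018,0],[0,-0.006,0]],"rot":[[0,0,-5],[0,0,-5],[0,0,-5],[0,0,-4],[0,0,0]],"fingers":[40,40,40,40,40]}'; python3 -m pendant '{"linear":[[0,0,0],[0,0,0],[0,0,0],[0,0,0],[0,0,0]],"rot":[[0,0,0],[0,0,0],[0,0,0],[0,0,0],[0,0,0]],"fingers":[40,40,40,40,40]}'
```

```text
t: 12.32
tcp_pos: [591.4, -47.8, 186.8]
tool_rot: [0.45, 0.893, -0.016, -0.016]
contact_force: [0.0, -1.1, -0.7]
opening: 37.0
t: 12.73
tcp_pos: [588.7, -46.5, 185.5]
tool_rot: [0.446, 0.895, -0.019, -0.019]
contact_force: [0.1, 0.6, 1.3]
opening: 37.1
```

```bash
cat >> h.py <<'E'
from scipy.spatial.transform import Rotation as Ro
def tilt():
    o=monitor.observe(); q=np.array(o['tool_rot']); R=Ro.from_quat(q); z=R.apply([0,0,1]); 
    v=np.cross(z,[0,0,-1]); y=R.apply([0,1,0])
    print('tcp',o['tcp_pos'].round(1),'fix rotvec deg',np.degrees(v).round(2),'jaw',np.degrees(np.arctan2(y[1],y[0])).round(1),'F',o['contact_force'].round(1),'op',round(o['opening'],1))
E
python3 -c "
from h import *
tilt()"
```

```text
tcp [588.7 -46.5 185.5] fix rotvec deg [ 0.98 -2.87  0.  ] jaw 37.0 F [0.1 0.6 1.3] op 37.1
```

```bash
python3 -m pendant '{"linear":[[0.004,0.0005,0],[0.0048,0.0005,0],[0,0,-0.015],[0,0,-0.02],[0,0,-0.02]],"rot":[[0.5,-1.4,0],[0.5,-1.4,0],[0,0,0],[0,0,0],[0,0,0]],"fingers":[40,40,40,40,40]}'; python3 -c "
from h import *
tilt()"
```

```text
t: 13.15
tcp_pos: [601.4, -36.5, 134.9]
tool_rot: [0.44, 0.898, 0.005, 0.005]
contact_force: [-0.3, 0.9, 0.5]
opening: 37.4
tcp [601.4 -36.5 134.9] fix rotvec deg [-0.3   0.77  0.  ] jaw 37.8 F [-0.3  0.9  0.5] op 37.4
```

```bash
python3 -m pendant '{"linear":[[-0.002,-0.004,0],[-0.002,-0.004,0],[0,-0.001,-0.01],[0,0,-0.01],[0,0,0]],"rot":[[0,0.3,0],[0,0.3,0],[0,0,-0.5],[0,0,-0.5],[0,0,0]],"fingers":[40,40,40,40,40]}'; python3 -c "
from h import *
tilt(); snap('wrist','w9')"
```

```text
t: 13.57
tcp_pos: [595.6, -42.9, 112.6]
tool_rot: [0.446, 0.895, 0.003, -0.002]
contact_force: [-0.6, -0.3, -0.2]
opening: 37.5
tcp [595.6 -42.9 112.6] fix rotvec deg [-0.39 -0.1  -0.  ] jaw 37.1 F [-0.6 -0.3 -0.2] op 37.5
```

View pics/w9.png

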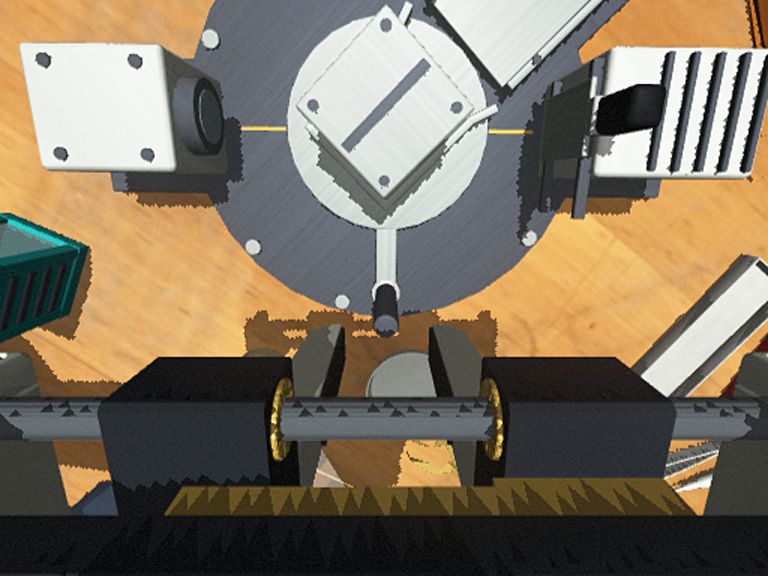

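The post, at (386,322), lies centred between the fingers, and the cell is seated. I'll descend and grip.

```bash
python3 -m pendant '{"linear":[[0.001,-0.001,-0.018],[0,0,-0.018],[0,0,-0.012],[0,0,-0.003],[0,0,0]],"rot":[[0,0,0],[0,0,0],[0,0,0],[0,0,0],[0,0,0]],"fingers":[40,40,40,40,40]}';  python3 -m pendant '{"linear":[[0,0,0],[0,0,0],[0,0,0],[0,0,0],[0,0,0]],"rot":[[0,0,0],[0,0,0],[0,0,0],[0,0,0],[0,0,0]],"fingers":[0,0,0,0,0]}' 6;python3 -c "
from h import *
tilt()"
```

```text
t: 14.03
tcp_pos: [600.5, -43.2, 64.0]
tool_rot: [0.445, 0.895, 0.005, 0.002]
contact_force: [0.4, -0.7, -0.5]
opening: 37.3
t: 14.45
tcp_pos: [601.4, -43.2, 66.3]
tool_rot: [0.446, 0.895, 0.005, 0.003]
contact_force: [0.5, 0.3, -3.8]
opening: 13.5
tcp [601.4 -43.2  66.3] fix rotvec deg [-0.39  0.59  0.  ] jaw 37.1 F [ 0.5  0.3 -3.8] op 13.5
```

```bash
python3 -m pendant '{"linear":[[-0.0045,-0.0035,0],[-0.0047,-0.0032,0],[-0.0049,-0.003,0],[-0.005,-0.0027,0],[-0.0052,-0.0024,0]],"rot":[[0,0,-3.2],[0,0,-3.2],[0,0,-3.2],[0,0,-3.2],[0,0,-3.2]],"fingers":[0,0,0,0,0]}';python3 -c "
from h import *
tilt()"
```

```text
t: 14.87
tcp_pos: [578.2, -57.4, 66.2]
tool_rot: [0.57, 0.822, 0.007, 0.005]
contact_force: [0.1, 0.4, -2.8]
opening: 13.8
tcp [578.2 -57.4  66.2] fix rotvec deg [-0.3   0.93  0.  ] jaw 20.5 F [ 0.1  0.4 -2.8] op 13.8
```

```bash
python3 -m pendant '{"linear":[[-0.0055,-0.0022,0],[-0.0056,-0.0019,0],[-0.0057,-0.0016,0],[-0.0058,-0.0013,0],[-0.0058,-0.001,0]],"rot":[[0,0.2,-3.2],[0,0.2,-3.2],[0,0.2,-3.2],[0,0.2,-3.2],[0,0,-3.2]],"fingers":[0,0,0,0,0]}';python3 -c "
from h import *
tilt()"
```

```text
t: 15.28
tcp_pos: [549.4, -65.5, 66.2]
tool_rot: [0.683, 0.73, 0.003, 0.001]
contact_force: [1.7, 0.9, -2.5]
opening: 13.9
tcp [549.4 -65.5  66.2] fix rotvec deg [-0.22  0.34  0.  ] jaw 3.8 F [ 1.7  0.9 -2.5] op 13.9
```

Remaining to the target (521,-65.2): about −28.4 mm in x.

```bash
python3 -m pendant '{"linear":[[-0.0058,-0.0005,0],[-0.0058,-0.0002,0],[-0.0058,0.0001,0],[-0.0058,0.0004,0],[-0.0045,0.0005,0]],"rot":[[0,0,-2.6],[0,0,-2.6],[0,0,-2.6],[0,0,-2.6],[0,0,-1.8]],"fingers":[0,0,0,0,0]}';python3 -c "
from h import *
tilt();snap('wrist','w10');snap('scene','a10')
f=load('w10');print(disc(f))"
```

```text
t: 15.7
tcp_pos: [522.7, -65.7, 66.2]
tool_rot: [0.761, 0.649, 0.006, 0.003]
contact_force: [1.6, 0.1, -4.1]
opening: 14.1
tcp [522.7 -65.7  66.2] fix rotvec deg [-0.15  0.72  0.  ] jaw -9.1 F [ 1.6  0.1 -4.1] op 14.1
(array([536.23850271,  37.68243314,  61.46312453]), 62, np.float64(0.1333335657029835))
```

View pics/w10.png

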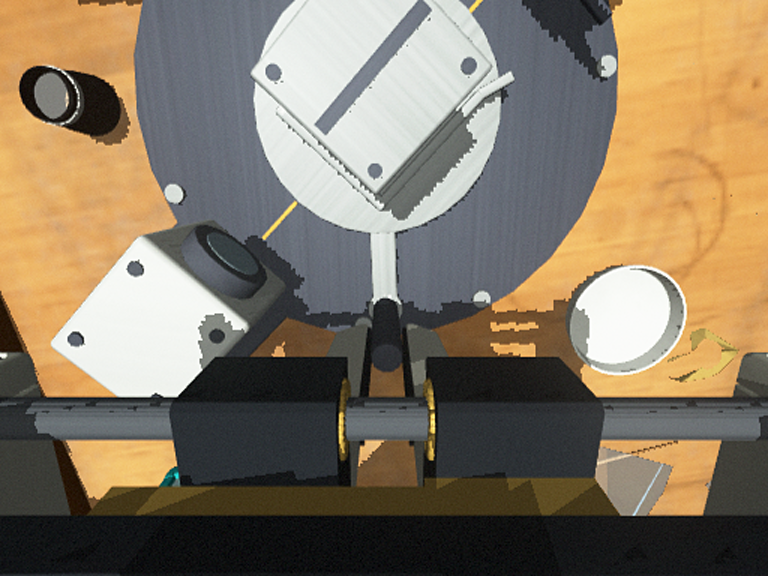

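```bash
cat >> h.py <<'E'
def lineang(f,axis=(536.1,37.5)):
    im=f['im']; g=cv2.cvtColor(im,cv2.COLOR_RGB2GRAY); hsv=cv2.cvtColor(im,cv2.COLOR_RGB2HSV)
    def fit(mask,z,name):
        k,L,st,c=cv2.connectedComponentsWithStats(mask.astype(np.uint8))
        for i in range(1,k):
            if st[i,4]<8: continue
            v,u=np.nonzero(L==i); p=np.array([ray(f,a,b,z)[:2] for a,b in zip(u,v)],np.float32)
            r=cv2.minAreaRect(p); l=cv2.fitLine(p,cv2.DIST_L2,0,.01,.01).ravel()
            if max(r[1])>3*min(r[1]) and max(r[1])>15: print(name,st[i,4],'ctr',p.mean(0).round(1),'size',np.round(r[1],1),'ang',np.degrees(np.arctan2(l[1],l[0])).round(2))
    near=np.zeros(g.shape,bool); 
    v,u=np.indices(g.shape); 
    K=f['K']; 
    cu,cv=proj(f,[*axis,91]); rad=np.linalg.norm(np.array(proj(f,[axis[0]+34,axis[1],91]))-[cu,cv])
    m=(np.hypot(u-cu,v-cv)<rad)&(g<150)&(g>60)
    fit(m,91,'lid')
    y=(hsv[...,1]>110)&(hsv[...,2]>120)&(hsv[...,0]>12)&(hsv[...,0]<30)
    d=np.array([np.hypot(*(ray(f,a,b,8)[:2]-axis)) for a,b in zip(u[y],v[y])])
    yy=np.zeros_like(y); yy[v[y],u[y]]=d<98
    fit(yy,8,'beam')
    vv,uu=np.nonzero(yy)
    if len(vv)>10:
        p=np.array([ray(f,a,b,8)[:2] for a,b in zip(uu,vv)],np.float32); l=cv2.fitLine(p,cv2.DIST_HUBER,0,.01,.01).ravel(); print('beam all',len(p),l[2:].round(1),np.degrees(np.arctan2(l[1],l[0])).round(2))
E
python3 -c "
from h import *
for n in ['w10','a10','w9','w1','w3']: print(n); lineang(load(n))"
```

```text
w10
lid 1185 ctr [535.6  38.8] size [49.9  5.5] ang 37.64
lid 842 ctr [553.2  13.4] size [41.9  8.1] ang 34.79
beam 86 ctr [473.4  -8.8] size [27.2  2.2] ang 36.6
beam all 115 [498.3   9.6] 36.33
a10
lid 49 ctr [557.9  14.9] size [41.7 12.9] ang 45.72
lid 35 ctr [512.5  63.2] size [32.   7.9] ang 39.24
w9
lid 602 ctr [534.9  37.6] size [49.7  5.5] ang 81.32
lid 360 ctr [564.4  30.6] size [40.5  7.4] ang 82.25
lid 305 ctr [531.4   7.4] size [ 5.2 31.5] ang -7.37
beam 60 ctr [473.5  -8.9] size [27.5  0.9] ang 37.1
beam 47 ctr [597.1  82.3] size [21.9  0.9] ang 37.21
beam all 112 [538.5  39. ] 36.35
w1
lid 198 ctr [524.  50.] size [51.7  7.9] ang 40.35
lid 16 ctr [515.5  20.9] size [ 0.6 16.8] ang -51.36
lid 58 ctr [557.1  13.4] size [22.9  1.8] ang 39.74
beam 53 ctr [598.7  83.5] size [27.2  2.1] ang 36.29
beam 43 ctr [473.4  -8.7] size [27.2  2. ] ang 36.07
beam all 96 [542.9  42.4] 36.35
w3
lid 93 ctr [561.   29.5] size [38.5  0.3] ang 81.06
lid 135 ctr [531.4   7.8] size [ 1.6 27.6] ang -8.62
beam 115 ctr [473.4  -8.9] size [28.   1.4] ang 36.68
beam 109 ctr [598.5  83.4] size [27.3  2. ] ang 35.48
beam all 224 [533.9  35.8] 36.4
```

```bash
python3 -m pendant '{"linear":[[-0.0012,0.0001,0],[-0.001,0.0001,0],[0,0,0],[0,0,0],[0,0,0]],"rot":[[0,0,-0.6],[0,0,-0.6],[0,0,0],[0,0,0],[0,0,0]],"fingers":[0,0,0,0,0]}';python3 -c "
from h import *
tilt();snap('wrist','w11')
lineang(load('w11'))"
```

```text
t: 16.22
tcp_pos: [520.5, -65.4, 66.2]
tool_rot: [0.767, 0.642, 0.005, 0.003]
contact_force: [-0.1, -0.2, -2.3]
opening: 14.0
tcp [520.5 -65.4  66.2] fix rotvec deg [-0.14  0.66  0.  ] jaw -10.2 F [-0.1 -0.2 -2.3] op 14.0
lid 1179 ctr [535.6  38.9] size [49.8  5.8] ang 36.48
lid 838 ctr [552.5  12.9] size [41.5  8. ] ang 32.98
beam 86 ctr [473.3  -8.8] size [27.8  2.1] ang 36.38
beam all 110 [498.3   9.6] 36.33
```

```bash
python3 -m pendant '{"linear":[[0,0,0],[0,0,0],[0,0,0],[0,0,0.025],[0,0,0.035]],"rot":[[0,0,0],[0,0,0],[0,0,0],[0,0,0],[0,0,0]],"fingers":[30,30,30,30,30]}';python3 -m pendant '{"linear":[[0,0,0.03],[0,0,0.03],[0,0,0.02],[0,0,0],[0,0,0]],"rot":[[0,0,0],[0,0,0],[0,0,0],[0,0,0],[0,0,0]],"fingers":[30,30,30,0,0]}';python3 -c "
from h import *
tilt();snap('wrist','w12')
lineang(load('w12'))
f=load('w12');P=cloud(f);q=(f['d']>0)&(P[...,2]>95)&(P[...,2]<120)&(abs(P[...,0]-615)<35)&(abs(P[...,1]-90)<40)
if q.sum(): print(q.sum(),P[q].mean(0),P[q&(P[...,2]>112)].mean(0))"
```

```text
t: 16.68
tcp_pos: [517.4, -64.4, 123.2]
tool_rot: [0.766, 0.643, 0.002, -0.002]
contact_force: [0.9, -0.5, 0.4]
opening: 27.8
t: 17.1
tcp_pos: [521.0, -63.3, 214.5]
tool_rot: [0.766, 0.643, 0.007, 0.003]
contact_force: [0.2, -0.6, -0.2]
opening: 18.9
tcp [521.  -63.3 214.5] fix rotvec deg [-0.23  0.87  0.  ] jaw -9.9 F [ 0.2 -0.6 -0.2] op 18.9
lid 233 ctr [535.6  38.5] size [48.9  5.3] ang 36.42
lid 198 ctr [553.8  14. ] size [37.   7.5] ang 35.07
lid 37 ctr [514.7  17.6] size [ 1.5 24.2] ang -53.49
beam 39 ctr [598.5  83.3] size [26.8  2.1] ang 36.42
beam 33 ctr [474.1  -8.4] size [26.4  2.2] ang 36.97
beam all 72 [541.2  41. ] 36.37
338 [613.64800494  89.6950556  109.70423882] [615.36561507  89.95060738 115.26478178]
```

View pics/w12.png

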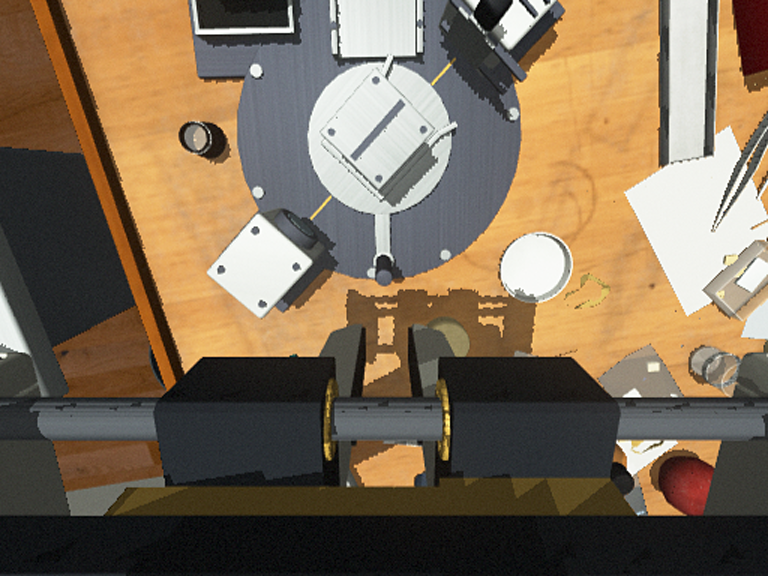

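The turntable holds at 36.4° against the beam's 36.4°. Next is the shutter tab at about (614.5,92.5); I'll approach from its lamp +y side.

```bash
python3 -m pendant '{"linear":[[0.008,0.018,0],[0.01,0.024,0],[0.01,0.024,0],[0.01,0.024,0],[0.01,0.024,0]],"rot":[[0,0,5.5],[0,0,5.8],[0,0,5.8],[0,0,5.8],[0,0,5.8]],"fingers":[0,0,0,0,0]}';python3 -c "
from h import *
tilt()"
```

```text
t: 17.57
tcp_pos: [564.9, 45.0, 207.1]
tool_rot: [0.58, 0.815, 0.0, -0.0]
contact_force: [0.7, 0.0, 0.5]
opening: 0.8
tcp [564.9  45.  207.1] fix rotvec deg [-0.02 -0.02 -0.  ] jaw 19.2 F [0.7 0.  0.5] op 0.8
```

```bash
python3 -m pendant '{"linear":[[0.008,0.02,0],[0.008,0.02,0],[0.008,0.018,0],[0.006,0.01,0],[0.002,0.003,0]],"rot":[[0,0,5.5],[0,0,5.5],[0,0,4],[0,0,2],[0,0,0]],"fingers":[0,0,0,0,0]}';python3 -m pendant '{"linear":[[0,0,0],[0,0,0],[0,0,-0.015],[0,0,-0.015],[0,0,-0.01]],"rot":[[0,0,0],[0,0,0],[0,0,0],[0,0,0],[0,0,0]],"fingers":[0,0,0,0,0]}';python3 -c "
from h import *
tilt()"
```

```text
t: 17.98
tcp_pos: [594.1, 125.0, 197.3]
tool_rot: [0.441, 0.898, -0.003, -0.008]
contact_force: [-0.6, -0.0, 0.2]
opening: 0.9
t: 18.4
tcp_pos: [594.3, 120.5, 155.5]
tool_rot: [0.445, 0.896, -0.005, -0.007]
contact_force: [-0.5, -0.2, -0.0]
opening: 0.5
tcp [594.3 120.5 155.5] fix rotvec deg [ 0.14 -0.94  0.  ] jaw 37.2 F [-0.5 -0.2 -0. ] op 0.5
```

```bash
python3 -m pendant '{"linear":[[0,0,-0.014],[0,0,-0.014],[0,0,-0.012],[0,0,-0.006],[0,0,0]],"rot":[[0,0,0],[0,0,0],[0,0,0],[0,0,0],[0,0,0]],"fingers":[0,0,0,0,0]}';python3 -c "
from h import *
tilt();snap('scene','a13');
g=load('a13')['im'][180:310,110:290]; cv2.imwrite('pics/a13c.png',cv2.resize(g[:,:,::-1],(792,572),interpolation=cv2.INTER_CUBIC))"
```

```text
t: 18.82
tcp_pos: [592.5, 111.6, 105.1]
tool_rot: [0.45, 0.893, -0.009, -0.007]
contact_force: [-0.2, 0.3, -0.6]
opening: 0.3
tcp [592.5 111.6 105.1] fix rotvec deg [ 0.58 -1.19  0.  ] jaw 36.5 F [-0.2  0.3 -0.6] op 0.3
```

View pics/a13c.png

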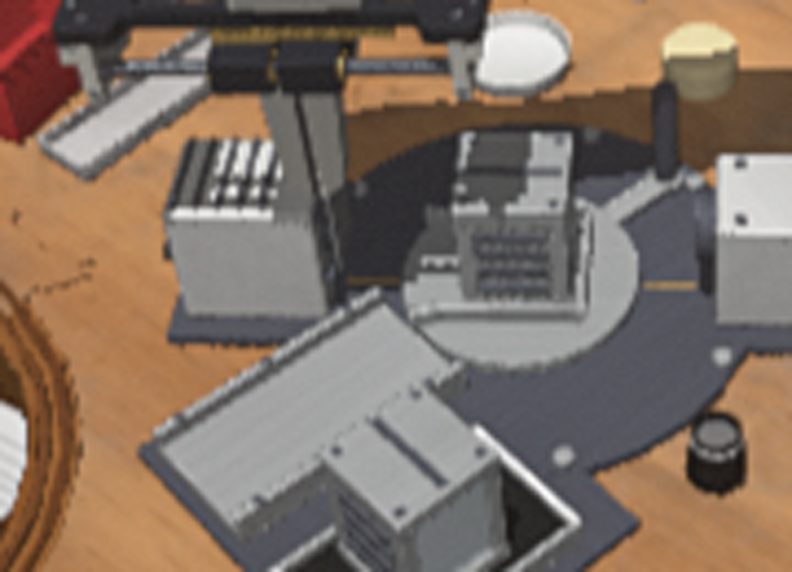

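The scene view shows the shut fingers behind the tab, over the lamp's lane-side edge, and the cell's ribbed face towards the camera, so the glass is along the beam. Fine centring, then push.

```bash
python3 -m pendant '{"linear":[[0.002,0.0025,-0.004],[0.002,0.0025,-0.003],[0.001,0.001,0],[0,0,0],[0,0,0]],"rot":[[0.2,-0.5,0],[0.2,-0.5,0],[0,0,0],[0,0,0],[0,0,0]],"fingers":[0,0,0,0,0]}';python3 -c "
from h import *
tilt()"
```

```text
t: 19.28
tcp_pos: [600.1, 118.1, 101.0]
tool_rot: [0.451, 0.893, 0.0, 0.002]
contact_force: [-0.2, -0.8, -0.2]
opening: 0.3
tcp [600.1 118.1 101. ] fix rotvec deg [0.07 0.27 0.  ] jaw 36.4 F [-0.2 -0.8 -0.2] op 0.3
```

```bash
python3 -m pendant '{"linear":[[0.0025,-0.0045,0],[0.0025,-0.0045,0],[0.0028,-0.0042,0],[0.003,-0.004,0],[0.003,-0.004,0]],"rot":[[0,0,0],[0,0,0],[0,0,0],[0,0,0],[0,0,0]],"fingers":[0,0,0,0,0]}';python3 -c "
from h import *
tilt()"
python3 -m pendant '{"linear":[[0.003,-0.004,0],[0.003,-0.004,0],[0.003,-0.004,0],[0.003,-0.004,0],[0.0024,-0.0032,0]],"rot":[[0,0,0],[0,0,0],[0,0,0],[0,0,0],[0,0,0]],"fingers":[0,0,0,0,0]}';python3 -c "
from h import *
tilt()"
```

```text
t: 19.7
tcp_pos: [614.4, 98.1, 102.1]
tool_rot: [0.45, 0.893, 0.002, 0.002]
contact_force: [-1.4, 0.7, 0.9]
opening: 0.5
tcp [614.4  98.1 102.1] fix rotvec deg [-0.11  0.28  0.  ] jaw 36.5 F [-1.4  0.7  0.9] op 0.5
t: 20.12
tcp_pos: [626.7, 81.4, 102.1]
tool_rot: [0.45, 0.893, 0.004, -0.004]
contact_force: [-7.1, 7.6, 4.1]
opening: 0.4
tcp [626.7  81.4 102.1] fix rotvec deg [-0.56 -0.18 -0.  ] jaw 36.5 F [-7.1  7.6  4.1] op 0.4
```

```bash
python3 -m pendant '{"linear":[[0.0015,-0.002,0],[0.0015,-0.002,0],[0.0015,-0.002,0],[0.0015,-0.002,0],[0.0015,-0.002,0]],"rot":[[0,0,0],[0,0,0],[0,0,0],[0,0,0],[0,0,0]],"fingers":[0,0,0,0,0]}';python3 -c "
from h import *
tilt();snap('side','a14');
g=load('a14')['im'][110:230,190:340]; cv2.imwrite('pics/a14c.png',cv2.resize(g[:,:,::-1],(750,600),interpolation=cv2.INTER_CUBIC))"
```

```text
t: 20.53
tcp_pos: [626.3, 81.6, 102.3]
tool_rot: [0.446, 0.895, 0.006, -0.014]
contact_force: [-4.2, 4.0, 2.8]
opening: 0.3
tcp [626.3  81.6 102.3] fix rotvec deg [-1.36 -1.15 -0.  ] jaw 37.0 F [-4.2  4.   2.8] op 0.3
```

View pics/a14c.png

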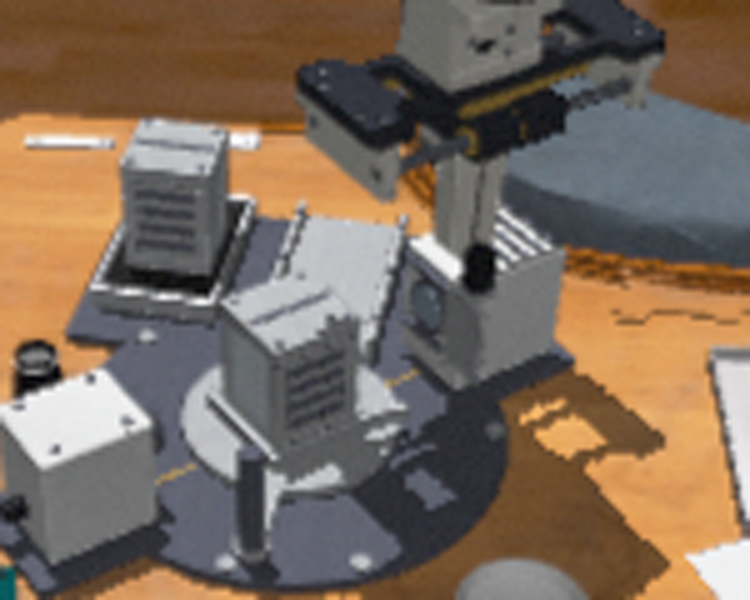

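The side view shows the tab at (480,268) moved aside and the lamp's lens uncovered at (428,300). Force is steady with no motion, which indicates the end stop. I'll back off and check.

```bash
python3 -m pendant '{"linear":[[-0.004,0.006,0],[-0.008,0.011,0],[-0.008,0.011,0.01],[0,0,0.035],[0,0,0.04]],"rot":[[0,0,0],[0,0,0],[0,0,0],[0,0,0],[0,0,0]],"fingers":[0,0,0,0,0]}';python3 -m pendant '{"linear":[[0,-0.01,0.03],[-0.005,-0.03,0.01],[-0.01,-0.035,0],[-0.01,-0.035,0],[-0.01,-0.03,0]],"rot":[[0,0,0],[0,0,-5],[0,0,-5],[0,0,-5],[0,0,-5]],"fingers":[0,0,0,0,0]}';python3 -m pendant '{"linear":[[-0.005,-0.02,0.01],[0,-0.02,0.01],[0,-0.01,0],[0,0,0],[0,0,0]],"rot":[[0,0,0],[0,0,0],[0,0,0],[0,0,0],[0,0,0]],"fingers":[0,0,0,0,0]}';python3 -c "
from h import *
tilt();snap('wrist','w15');snap('side','a15');snap('scene','b15')
f=load('w15');print(disc(f));lineang(f)
ax=np.array([536.1,37.5]);a=np.radians(36.4);B=np.array([np.cos(a),np.sin(a)]);N=np.array([-B[1],B[0]])
for n0,n1 in [('w12','w15'),('side0','a15'),('scene0','b15')]:
  for n in (n0,n1):
    f=load(n);P=cloud(f);r=P[...,:2]-ax;x=r@B;y=r@N
    q=(f['d']>0)&(P[...,2]>98)&(P[...,2]<120)&(abs(x-96)<16)&(y>-60)&(y<20)
    if q.sum(): print(n,q.sum(),'x',x[q].min().round(1),x[q].max().round(1),'y',y[q].min().round(1),y[q].mean().round(1),y[q].max().round(1))
"
```

```text
t: 21.0
tcp_pos: [600.2, 106.9, 181.3]
tool_rot: [0.447, 0.895, -0.001, -0.019]
contact_force: [1.2, -0.2, 1.0]
opening: 0.4
t: 21.42
tcp_pos: [567.7, -18.4, 238.8]
tool_rot: [0.591, 0.807, 0.013, -0.008]
contact_force: [-0.2, -0.9, 0.8]
opening: 0.8
t: 21.83
tcp_pos: [558.9, -77.5, 263.3]
tool_rot: [0.596, 0.803, 0.01, -0.003]
contact_force: [0.1, 0.5, -0.4]
opening: 0.7
tcp [558.9 -77.5 263.3] fix rotvec deg [-1.08  0.41  0.  ] jaw 16.8 F [ 0.1  0.5 -0.4] op 0.7
(array([536.39217374,  37.49580727,  61.42831153]), 88, np.float64(0.18278245198782272))
lid 159 ctr [535.2  38.2] size [49.1  5.2] ang 36.46
lid 50 ctr [512.9  19.7] size [ 2.9 34.4] ang -54.49
lid 66 ctr [556.   14.7] size [34.1  4.7] ang 39.73
beam 29 ctr [598.3  83.1] size [25.9  2. ] ang 36.18
beam 26 ctr [473.3  -8.9] size [27.3  1.8] ang 36.05
beam all 55 [511.5  19.1] 36.4
w12 309 x 90.2 103.8 y -10.3 -4.1 5.7
w15 259 x 90.5 104.4 y -44.4 -36.4 -28.4
side0 43 x 88.9 103.7 y -12.9 -6.1 3.6
a15 48 x 88.8 102.5 y -46.2 -39.5 -29.0
scene0 72 x 88.9 102.3 y -9.9 1.0 7.3
b15 68 x 88.8 102.6 y -45.8 -33.6 -27.3
```

View pics/w15.png

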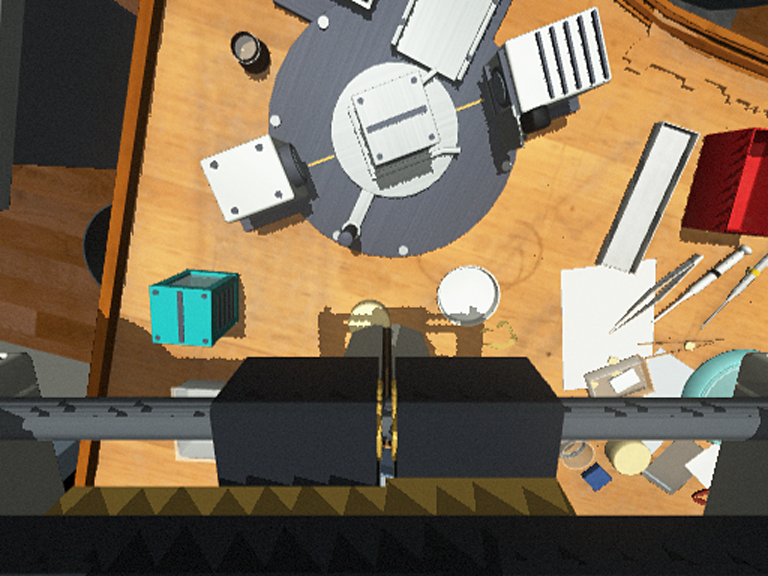

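View pics/b15.png

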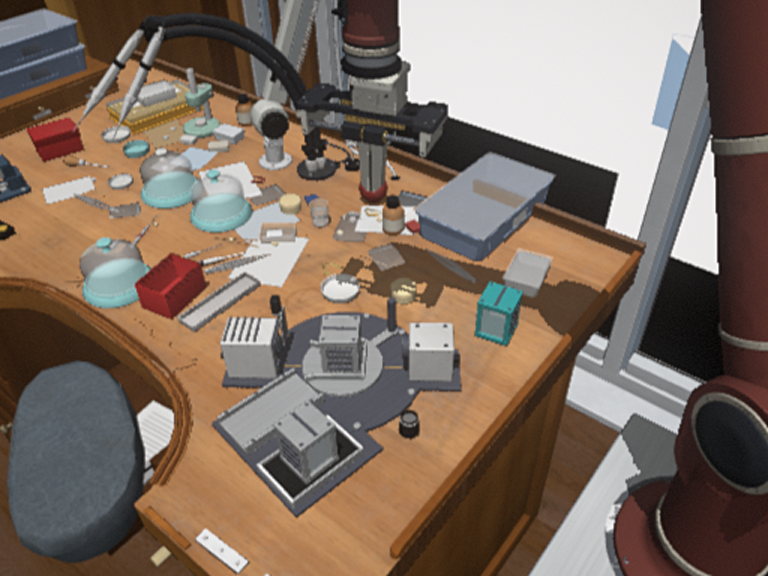

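All stands well. But tab travel measures 33–36 mm between views (34.1 in the wrist view), so I'll make a second, better-centred nudge to make sure the shutter is on its stop.

```bash
python3 -m pendant '{"linear":[[0.009,0.025,0],[0.009,0.028,0],[0.009,0.028,0],[0.009,0.025,-0.005],[0.009,0.02,-0.01]],"rot":[[0,0,4],[0,0,4],[0,0,4],[0,0,4],[0,0,3.6]],"fingers":[0,0,0,0,0]}';python3 -m pendant '{"linear":[[0.004,0.008,-0.01],[0,0,-0.01],[0,0,-0.01],[0,0,-0.01],[0,0,0]],"rot":[[-0.5,0.2,0],[-0.5,0.2,0],[0,0,0],[0,0,0],[0,0,0]],"fingers":[0,0,0,0,0]}';python3 -c "
from h import *
tilt()"
```

```text
t: 22.4
tcp_pos: [603.8, 54.9, 246.7]
tool_rot: [0.444, 0.896, 0.008, -0.005]
contact_force: [0.4, -0.2, -0.4]
opening: 0.8
t: 22.82
tcp_pos: [605.2, 76.8, 200.0]
tool_rot: [0.435, 0.901, -0.0, -0.008]
contact_force: [-0.6, -0.7, 0.9]
opening: 0.2
tcp [605.2  76.8 200. ] fix rotvec deg [-0.39 -0.89 -0.  ] jaw 38.5 F [-0.6 -0.7  0.9] op 0.2
```

```bash
python3 -m pendant '{"linear":[[0.005,0.007,0],[0.005,0.007,-0.01],[0,0,-0.018],[0,0,-0.018],[0,0,-0.008]],"rot":[[0,-0.4,-1],[0,-0.4,-1],[0,0,0],[0,0,0],[0,0,0]],"fingers":[0,0,0,0,0]}';python3 -c "
from h import *
tilt()"
```

```text
t: 23.23
tcp_pos: [616.8, 84.3, 146.0]
tool_rot: [0.456, 0.89, 0.002, 0.001]
contact_force: [0.3, -0.4, 0.8]
opening: 0.4
tcp [616.8  84.3 146. ] fix rotvec deg [-0.2   0.21  0.  ] jaw 35.8 F [ 0.3 -0.4  0.8] op 0.4
```

```bash
python3 -m pendant '{"linear":[[0.0005,0.004,0],[0,0.004,-0.01],[0,0.001,-0.013],[0,0.001,-0.012],[0,0,-0.004]],"rot":[[0,0,0],[0,0,0],[0,0,0],[0,0,0],[0,0,0]],"fingers":[0,0,0,0,0]}';python3 -c "
from h import *
tilt()"
```

```text
t: 23.65
tcp_pos: [618.7, 92.0, 106.3]
tool_rot: [0.458, 0.889, 0.003, 0.003]
contact_force: [-1.2, -0.8, -0.3]
opening: -0.1
tcp [618.7  92.  106.3] fix rotvec deg [-0.15  0.4   0.  ] jaw 35.4 F [-1.2 -0.8 -0.3] op -0.1
```

```bash
python3 -m pendant '{"linear":[[0.0012,-0.0025,-0.003],[0.0015,-0.0025,-0.002],[0.0018,-0.0025,0],[0.0018,-0.0024,0],[0.0018,-0.0024,0]],"rot":[[0,0,0],[0,0,0],[0,0,0],[0,0,0],[0,0,0]],"fingers":[0,0,0,0,0]}';python3 -c "
from h import *
tilt()"
python3 -m pendant '{"linear":[[0.0025,-0.0034,0],[0.003,-0.004,0],[0.003,-0.004,0],[0.0036,-0.0048,0],[0.0036,-0.0048,0]],"rot":[[0,0,0],[0,0,0],[0,0,0],[0,0,0],[0,0,0]],"fingers":[0,0,0,0,0]}';python3 -c "
from h import *
tilt()"
```

```text
t: 24.07
tcp_pos: [626.2, 81.1, 101.0]
tool_rot: [0.458, 0.889, 0.004, 0.001]
contact_force: [-3.7, 4.9, -0.5]
opening: 0.5
tcp [626.2  81.1 101. ] fix rotvec deg [-0.32  0.26  0.  ] jaw 35.5 F [-3.7  4.9 -0.5] op 0.5
t: 24.48
tcp_pos: [625.8, 81.3, 101.3]
tool_rot: [0.452, 0.892, 0.009, -0.02]
contact_force: [-6.9, 6.1, 0.9]
opening: 0.5
tcp [625.8  81.3 101.3] fix rotvec deg [-1.94 -1.56 -0.  ] jaw 36.3 F [-6.9  6.1  0.9] op 0.5
```

It meets the same hard stop at 9 N with no motion, so the shutter is fully open. Retreat, final look, hand in.

```bash
python3 -m pendant '{"linear":[[-0.004,0.006,0],[-0.006,0.008,0],[-0.004,0.005,0.01],[0,0,0.035],[0,0,0.04]],"rot":[[0,0,0],[0,0,0],[0,0,0],[0,0,0],[0,0,0]],"fingers":[0,0,0,0,0]}';python3 -m pendant '{"linear":[[0,-0.01,0.035],[-0.005,-0.03,0.02],[-0.01,-0.035,0.01],[-0.01,-0.03,0],[-0.01,-0.02,0]],"rot":[[0,0,0],[0,0,-3],[0,0,-3],[0,0,-3],[0,0,0]],"fingers":[0,0,0,0,0]}';python3 -m pendant '{"linear":[[-0.005,-0.02,0],[0,-0.01,0],[0,0,0],[0,0,0],[0,0,0]],"rot":[[0,0,0],[0,0,0],[0,0,0],[0,0,0],[0,0,0]],"fingers":[0,0,0,0,0]}';python3 -c "
from h import *
tilt();snap('wrist','w16');snap('side','a16');lineang(load('w16'))
ax=np.array([536.1,37.5]);a=np.radians(36.4);B=np.array([np.cos(a),np.sin(a)]);N=np.array([-B[1],B[0]])
for n in ('w16','a16'):
    f=load(n);P=cloud(f);r=P[...,:2]-ax;x=r@B;y=r@N
    q=(f['d']>0)&(P[...,2]>98)&(P[...,2]<120)&(abs(x-96)<16)&(y>-60)&(y<20)
    if q.sum(): print(n,q.sum(),'y',y[q].min().round(1),y[q].max().round(1))
f=load('a16');P=cloud(f);q=(f['d']>0)&(P[...,2]>88)&(P[...,2]<96)&(abs(P[...,0]-540)<50)&(abs(P[...,1]-40)<50)
print(cv2.minAreaRect(P[q][:,:2].astype(np.float32)))
"
```

```text
t: 24.9
tcp_pos: [605.5, 99.8, 182.1]
tool_rot: [0.451, 0.892, 0.004, -0.025]
contact_force: [1.2, -0.2, 0.2]
opening: 0.2
t: 25.32
tcp_pos: [574.8, -17.0, 267.0]
tool_rot: [0.516, 0.856, 0.015, -0.012]
contact_force: [0.4, 0.5, -0.4]
opening: 0.4
t: 25.73
tcp_pos: [569.4, -53.7, 273.1]
tool_rot: [0.52, 0.854, 0.014, -0.006]
contact_force: [0.3, 0.4, -0.3]
opening: 0.4
tcp [569.4 -53.7 273.1] fix rotvec deg [-1.77  0.28  0.  ] jaw 27.3 F [ 0.3  0.4 -0.3] op 0.4
lid 143 ctr [535.4  38.3] size [49.1  5.3] ang 36.24
lid 117 ctr [553.5  14.1] size [35.8  6.4] ang 36.16
beam 22 ctr [598.   82.8] size [24.9  1.7] ang 36.89
beam 23 ctr [473.3  -9.1] size [25.3  1.9] ang 35.97
beam all 45 [534.3  35.8] 36.38
w16 211 y -44.4 -28.5
a16 48 y -46.5 -29.1
((534.2640991210938, 36.09364318847656), (55.86470031738281, 58.923545837402344), 35.593589782714844)
```

View pics/a16.png

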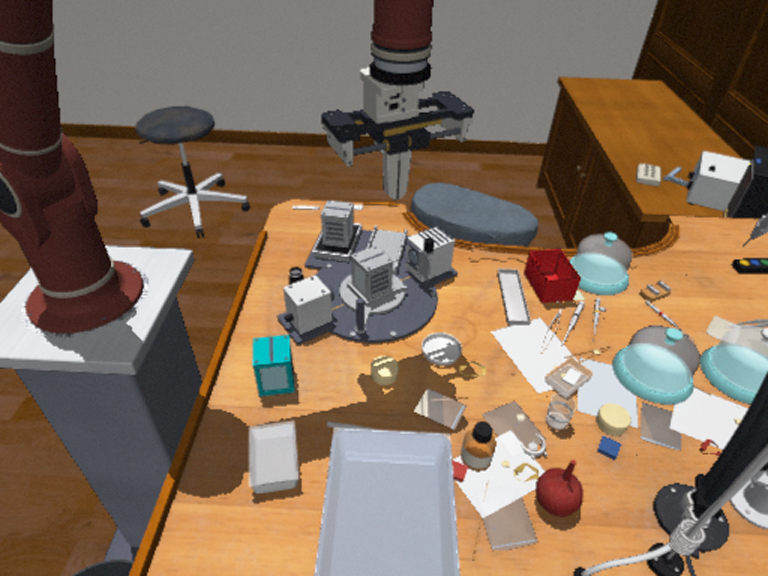

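The final side view shows the cell seated on the disc at (372,278), the post at (360,318), the parked cell on its pad at (337,230) and everything else as it was.

```bash
python3 -c "
from bench import workorder
print(workorder.close_job())"
```

```text
the job is handed in; nothing more can be done
None
```

The job is done and handed in at about 26 s of the 64 s allowed. In order, I:
- swung the turntable by its post to the loading lane;
- pushed cell_b, the one waiting in the lane with its clear faces along it, home against the end stop;
- turned the turntable to about −0.785;
- pushed the shutter tab to its end stop.

**Last checks:**
- **Turntable:** the cell's lid line is at 36.2–36.5° and the beam line at 36.4°.
- **Cell:** its lid centre is within about 2 mm of the axis. The push ended on a firm stop at about 6 N, and the cell is upright.
- **Surroundings:** the parked cell stands on its pad and nothing around it looks moved. The arm is clear of everything.

**What disagreed or went wrong:**
- **Shutter travel:** the tab measured 33–36 mm across the views (34.1 mm in the wrist view), against the nominal 36 mm. I pushed it a second time and it met the same hard stop at about 9 N without moving, so I take it as fully open.
- **First grip on the post:** it missed and closed at 8.4 mm on a 14 mm post. I opened, moved and gripped again.
- **Tool tilt:** a tilt correction during the cell push went the wrong way, reaching about 5°. I reversed it before the cell reached the stop.

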